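Close a wax mould over its core and hold it shut

TASK

Get the wax mould ready for a shot: lay the flat brass core bar into its seat in the lower mould half, then set the loose upper half on the two dowels, thick dowel in the large hole. Press it down against the spring pins until the two halves meet face to face all round, and finish while still gripping the upper half and pressing it shut; do not let go, or the springs lift it open. Leave the bead dish, the wooden-handled file and the black graphite pad where they lie.

Things in the scene. Friction and masses are not known exactly. Their poses are not given: they have to be found in the camera images.
- mould_base: Lower mould half, aluminium block 116 (x) x 52 (y) mm, parting face 26 mm above the origin, on a fixed dark steel foot plate 150 x 76 x 6 mm; it cannot move. Origin: centre of the plate's underside, on the bench; z up, x along its length. A red dot on the face and a brass sprue bush, 4 mm proud of the end face, mark its -x end.
- core_seat (a point): Where the core bar's centre must come: middle of the lower half, level with its face (26 mm above its origin); same axes. The seat is a trough along x, 67 x 25 mm, 3 mm deep with sloped lips, crossing a cavity 34 x 34 mm and 9 mm deep; the bar rests on the trough's two ends and stands 3 mm above the face.
- thick_dowel (a point): Tip of the thick steel dowel, 12 mm diameter, bullet-nosed, standing 16 mm above the lower half's face (tip 42 mm above its origin) at its x = -45 mm, y = 0.
- thin_dowel (a point): Tip of the thin steel dowel, 8 mm diameter, bullet-nosed, standing 16 mm above the lower half's face at its x = +45 mm, y = 0.
- spring_pins (a point): Middle of the four brass spring pins, at the height of their free tips, 4 mm above the lower half's face. Each is 6 mm wide, at x = +-27, y = +-19 mm of the lower half. Together they push up with 7 N when free and 10 N when flush with the face: more than the upper half weighs, so unpressed it rests on them, the halves 4 mm apart.
- mould_top_center (a point): Centre of the loose upper half: aluminium, 116 (x) x 52 (y) x 26 (z) mm, about 0.35 kg, lying on its hollowed face, this point 13 mm above the bench. Through holes on its centre line: 13.6 mm at x = -45 (red dot beside it), 9.6 mm at x = +45 mm. On, its axes match the lower half's; it starts turned from them by under 45 degrees. Closed, this point is 39 mm above the lower half's origin.
- core_center (a point): Centre of the flat brass core bar, 64 (x) x 22 (y) x 6 (z) mm with bevelled edges, about 0.06 kg, lying flat on the bench, this point 3 mm above it. Its two ends are alike and its two faces are alike.
- bead_dish: White enamel dish of glass beads, 85 mm across, 17 mm high, standing beyond the work; a bystander. Origin: centre of its underside.
- wax_file: Needle file with a turned wooden handle, 24 x 168 x 24 mm, length along y, lying beyond the work; a bystander. Origin: centre of its underside.
- graphite_pad: Black graphite pad, 52 x 82 x 11 mm, lying beyond the work; a bystander. Origin: centre of its underside.
There are look-alikes about, which are no part of the job. Of the things shaped like the part that bears core_center, the brass one is meant.

How it is judged (in metres and radians):
On the way, in this order (a step that is already met when the one before it is completed fails the run):
1. the core bar lies in its seat, let go, with the upper half not yet over it (x of core_center in the frame of mould_base between -0.003 and 0.003 m and y of core_center in the frame of mould_base between -0.003 and 0.003 m and z of core_center in the frame of mould_base between 0.0245 and 0.0274 m and angle between the x axis of core_bar and the x axis of mould_base, either way round below 0.06 rad and distance between mould_top_center and mould_base above 0.06 m and contact force between the fingers and core_bar below 0.1 N), for 0.2 s.
2. the upper half is on both dowels, above the core (x of mould_top_center in the frame of mould_base between -0.002 and 0.002 m and y of mould_top_center in the frame of mould_base between -0.002 and 0.002 m and angle between the x axis of mould_top and the x axis of mould_base, either way round below 0.04 rad and z of mould_top_center in the frame of mould_base below 0.046 m), for 0.1 s.
At the end, for the whole second after the job is handed in: Core bar flat in its seat (within 3 mm, 0.06 rad); upper half on both dowels, centred within 2 mm, turned under 0.04 rad, under 1.2 mm from closed and level within 0.02 rad; at least 8 N between the halves; the fingers still hold the upper half (x of core_center in the frame of mould_base between -0.003 and 0.003 m and y of core_center in the frame of mould_base between -0.003 and 0.003 m and z of core_center in the frame of mould_base between 0.0245 and 0.0274 m and angle between the x axis of core_bar and the x axis of mould_base, either way round below 0.06 rad and x of mould_top_center in the frame of mould_base between -0.002 and 0.002 m and y of mould_top_center in the frame of mould_base between -0.002 and 0.002 m and angle between the x axis of mould_top and the x axis of mould_base, either way round below 0.04 rad and z of mould_top_center in the frame of mould_base between 0.037 and 0.0402 m and angle between the z axis of mould_top and the z axis of mould_base, either way round below 0.02 rad and contact force between mould_top and mould_base above 8 N and contact force between the fingers and mould_top above 2 N); the arm keeps its last pose, push and grip.
It fails at once if the bead dish is pushed away (distance of bead_dish from where it was at the start of the episode above 0.02 m).
It fails at once if the file is pushed away (distance of wax_file from where it was at the start of the episode above 0.02 m).
It fails at once if the graphite pad is pushed away (distance of graphite_pad from where it was at the start of the episode above 0.02 m).
It also fails if it takes over 61 s, if anything falls off the work surface, if the arm or the gripper's body presses on something with over 40 N, if the wrist force passes 120 N, or if a joint passes its speed limit or range.

ROBOT

A 6-joint arm with a two-finger parallel gripper is mounted at the origin on a cart in front of the work surface, level with it; the furniture and walls round the work are solid. World frame = base frame: x ahead of the robot, y to its left, z up, the work surface at z = 0. Lengths are in mm, angles in rad, forces in N, time in s.
With the tool pointing down it reaches from about 425 to 950 mm from the base axis. Payload 3.5 kg.
Tool frame: the origin (TCP) lies at the very end of the fingers, on their centre line; the grasp point (between the pads) lies 19 mm behind it; x points along the fingers, z is the direction in which the jaws open and shut, and the axes are right-handed (so a half turn about x gives the same grasp; the last joint's range is limited). The gripper opens to 85 mm and grips with 20 to 120 N. Pads are 22 mm wide; open, the fingers measure 114 mm over their backs; the gripper's body (76 mm by 85 mm) begins 54 mm behind the grasp point. The pads swing forward as they close: fully open they stand 13 mm farther back than shut.
Start: joints at [1.073, 0.286, 1.577, -0, 1.279, -0.15], TCP at [230.023, 634.583, 203.925] pointing down, gripper open.
Joint ranges: [-2.77, 2.77], [-0.9, 2.22], [0.21, 2.48], [-1.53, 4.67], [0.24, 2.81], [-2.84, 2.84]. Speed limits (rad/s): [2.79, 2.79, 3.14, 3.14, 3.14, 3.14].

INTERFACE

Orientations are given as a rotation vector (axis times angle).
In Python, from rig import get_obs, read_camera, finish_job gives the robot as it stands.
- The arm moves only by the tool apply_moves, never from a script. Its argument "steps" is a list of rows, each a list of 6 numbers: the shift along the tool's x, y, z in cm, then the turn, a rotation vector about the tool's x, y, z in degrees. A call has 1 to 12 rows; each row shifts and turns the commanded pose from where the row before left it, along the tool's axes as they then stand; what a row does not reach is not made up. A row lasts 1/12 s, in which the tool goes at most 41.7 mm and 7.16 degrees, less where a joint would pass 70% of its speed; a pose out of reach is approached as far as the arm can. A call is refused whole if a number of a shift passes 4.17 or a number of a turn 7.16, either way. A call with a gripper value outside its range is refused whole. "fingers" is the opening in per cent of the stroke, from 0 (shut) to 100 (fully open), set as the call begins (left out, the last holds). The fingers move at their own pace and stop on an object; "force" is the grip in N (left out, the last holds). Time passes only in rows, so rows that do not move let the fingers close. It gives the time, the measured TCP pose, the force and the opening at its end, in the units of the state.
- get_obs(): the state, without advancing time (a new reading comes with each control period).
- read_camera(name): name is "scene" or "top" or "wrist"; returns a dict with "frame" (384x512x3 uint8, red, green, blue), "vertical_fov" (degrees; the focal length in pixels is half the picture's height over the tangent of half this angle, whatever the lens; pixels are square), "cx", "cy" (the principal point, pixels), "cam_to_world" (4x4, takes a point from camera to world coordinates). Camera axes: x right, y down, z forward; pixel columns grow to the right and rows downward; lengths in mm; the calibration is good to about 2 mm. The wrist camera is an equidistant fisheye: a pixel r from the principal point sees the ray r / f radians off the axis. A picture is of the moment at which its call begins. There is no depth.
- finish_job(): hands the job in, once; it reports no verdict.
The state is a dict: "time_s": time; "joints": joint angles; "joint_velocities": joint speeds; "joint_efforts": joint torques, N m; "tcp_pos": TCP position; "tool_rot": TCP orientation; "wrist_force": force on the tool from outside, world axes, zero at the start; "wrist_torque": the same for the moment, N m; "width": finger opening in mm.
Only numpy, scipy, OpenCV 4.12 (cv2) and the standard library are available. Lean on these libraries where they do the work, as an engineer would, in place of code of your own. Each camera call takes 0.05 s, during which the arm holds its last target.

## Working session

There is one attempt and no reset: what is moved stays moved. The work goes in short steps, Python scripts to look and compute and a tool call to move; the robot and the scene stay as the last step left them, time stands still between calls to the robot, and variables do not carry over. Pictures are saved under pics/ and viewed, and the job is handed in when it is done.

Besides the shell and the picture viewer there is one more tool, called after ">>>" as name([rows], argument=value, ...), one row to a line, values as JSON. apply_moves: Moves the arm, as the interface text tells. Its arguments: {"type":"object","properties":{"steps":{"type":"array"},"fingers":{"type":"number"},"force":{"type":"number"}},"required":["steps"]}

```bash
ls; mkdir -p pics
python3 - <<'E'
from rig import *
import cv2,numpy as np
o=get_obs();print(o)
for n in("scene","top","wrist"):
    c=read_camera(n);cv2.imwrite(f"pics/a_{n}.png",c["frame"][:,:,::-1]);print(n,c["vertical_fov"],c["cx"],c["cy"],np.round(c["cam_to_world"],3).tolist())
E
```

```text
pics
{'time_s': 0.0, 'joints': array([ 1.07301556e+00,  2.87197205e-01,  1.57818739e+00,  3.36445906e-07,
        1.27860120e+00, -1.49994497e-01]), 'joint_velocities': array([ 0.00015892, -0.00043903, -0.00051513,  0.00133966,  0.00091464,
       -0.00022647]), 'joint_efforts': array([-6.86794592e-04, -4.05977511e+01, -2.92628235e+01, -1.81202149e-04,
        5.71057841e-03, -2.06579458e-06]), 'tcp_pos': array([229.66939511, 633.9529105 , 202.52060783]), 'tool_rot': array([-0.95047983,  1.35609492,  0.94871763]), 'wrist_force': array([ 0.35042653,  0.02711567, -0.1649965 ]), 'wrist_torque': array([-0.02517176,  0.04502461, -0.00986035]), 'width': 85.2377000800157}
scene 49.79672738701514 251.81775955388304 194.35117078007758 [[0.696, -0.489, 0.526, 82.365], [-0.718, -0.481, 0.503, -542.846], [0.007, -0.728, -0.686, 838.722], [0.0, 0.0, 0.0, 1.0]]
top 57.642327563557984 254.25572516135546 188.49249031342387 [[0.028, -0.998, 0.065, 646.037], [-1.0, -0.028, 0.007, 22.778], [-0.005, -0.065, -0.998, 921.595], [0.0, 0.0, 0.0, 1.0]]
wrist 65.70646984690485 251.19501098246715 191.9806124076666 [[0.341, 0.889, 0.305, 152.377], [0.94, -0.322, -0.113, 662.463], [-0.002, 0.325, -0.946, 374.069], [0.0, 0.0, 0.0, 1.0]]
```

View pics/a_scene.png

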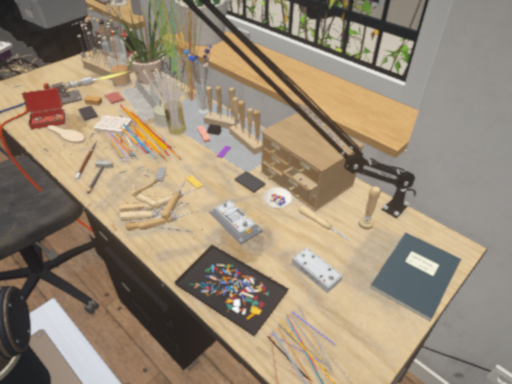

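View pics/a_top.png

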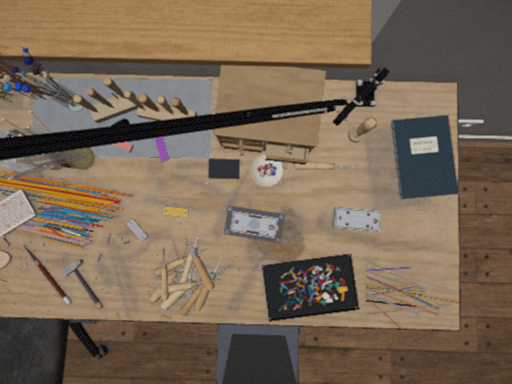

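View pics/a_wrist.png

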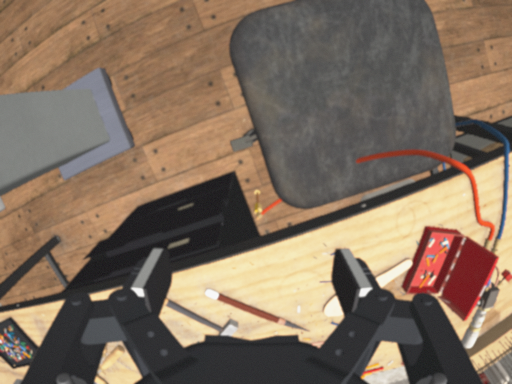

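```bash
cat > h.py <<'E'
from rig import *
import cv2,numpy as np
from scipy.spatial.transform import Rotation as R
def cam(n,save=None):
    c=read_camera(n)
    c["n"]=n;c["f"]=c["frame"].shape[0]/2/np.tan(np.radians(c["vertical_fov"]/2))
    c["bgr"]=np.ascontiguousarray(c["frame"][:,:,::-1])
    if save: cv2.imwrite(f"pics/{save}.png",c["bgr"])
    return c
def ray(c,uv):
    uv=np.atleast_2d(np.array(uv,float));d=(uv-[c["cx"],c["cy"]])/c["f"]
    if c["n"]=="wrist":
        t=np.linalg.norm(d,axis=1,keepdims=True);s=np.where(t>1e-9,np.sin(t)/np.maximum(t,1e-9),1)
        v=np.hstack([d*s,np.cos(t)])
    else: v=np.hstack([d,np.ones((len(d),1))])
    v/=np.linalg.norm(v,axis=1,keepdims=True)
    T=c["cam_to_world"];return T[:3,3],v@T[:3,:3].T
def onz(c,uv,z):
    o,v=ray(c,uv);return o+v*((z-o[2])/v[:,2])[:,None]
def proj(c,P):
    T=np.array(c["cam_to_world"]);q=(np.atleast_2d(P)-T[:3,3])@T[:3,:3]
    if c["n"]=="wrist":
        r=np.hypot(q[:,0],q[:,1]);th=np.arctan2(r,q[:,2]);k=(th/np.maximum(r,1e-9))[:,None]*q[:,:2]
    else: k=q[:,:2]/q[:,2:]
    return k*c["f"]+[c["cx"],c["cy"]]
def tri(c1,u1,c2,u2):
    o1,v1=ray(c1,u1);o2,v2=ray(c2,u2);v1=v1[0];v2=v2[0]
    s=np.linalg.lstsq(np.c_[v1,-v2],o2-o1,rcond=None)[0]
    a=o1+s[0]*v1;b=o2+s[1]*v2;return (a+b)/2,np.linalg.norm(a-b)
def crop(c,x0,y0,x1,y1,k,name):
    cv2.imwrite(f"pics/{name}.png",cv2.resize(c["bgr"][y0:y1,x0:x1],None,fx=k,fy=k,interpolation=cv2.INTER_CUBIC))
E
python3 - <<'E'
from h import *
c=cam("top");crop(c,110,130,400,270,2.75,"b_top")
s=cam("scene");crop(s,130,130,350,300,3.6,"b_scene")
for n,p,z in(("core",(175,212),3),("grey",(137,230),3),("base",(255,223),26),("top",(358,219),26),("dish",(267,169),17),("pad",(224,169),11)):print(n,onz(c,p,z)[0].round())
print(R.from_rotvec(get_obs()["tool_rot"]).as_matrix().round(3))
E
```

```text
core [638. 236.   3.]
grey [588. 334.   3.]
base [616.  25.  26.]
top [ 633. -238.   26.]
dish [756.  -3.  17.]
pad [754. 110.  11.]
[[-0.001 -0.94   0.341]
 [-0.001  0.341  0.94 ]
 [-1.     0.    -0.001]]
```

View pics/b_top.png

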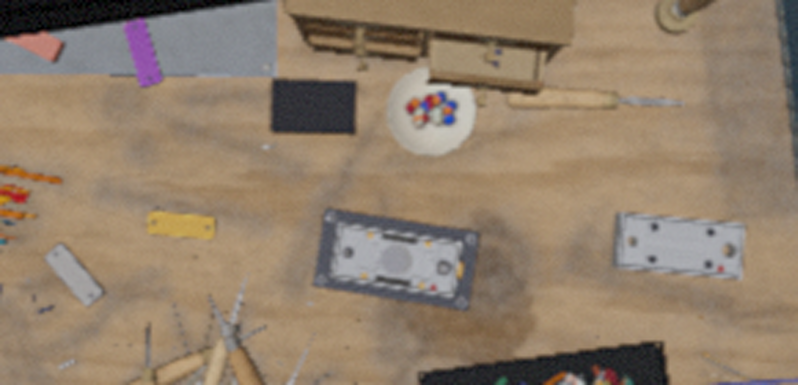

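View pics/b_scene.png

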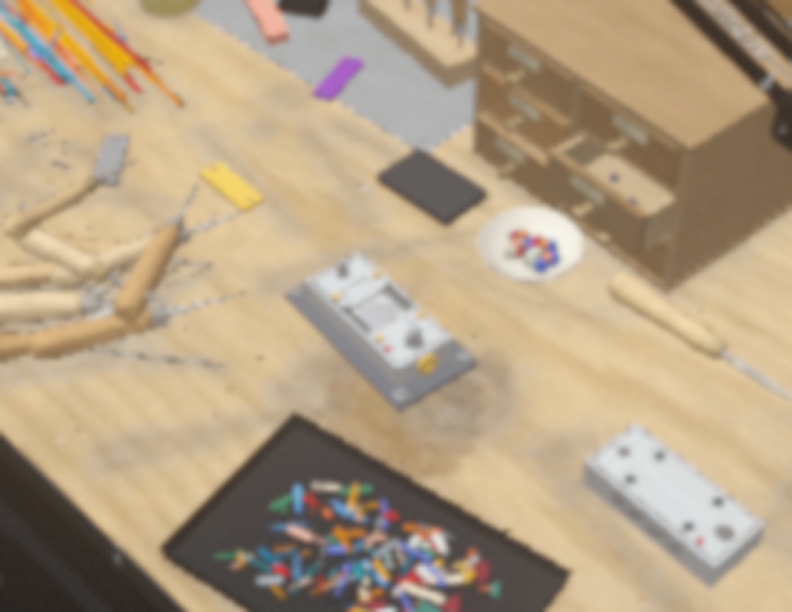

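The brass (yellow) bar is at top (175,212) and scene crop (230,185). The grey bar at top (137,230) is a look-alike, and the purple strip at (162,148) is neither brass nor the right size. The yellow one fits "brass", and the enlarged crop confirms it. The red dots put the -x ends of both halves to the right, towards world -y. I'll move over the core.

>>> apply_moves([
  [0,-3.6,-1.63,0,0,0],
  [0,-3.6,-1.63,0,0,0],
  [0,-3.6,-1.63,0,0,0],
  [0,-3.6,-1.63,0,0,0],
  [0,-3.6,-1.63,0,0,0],
  [0,-3.6,-1.63,0,0,0],
  [0,-3.6,-1.63,0,0,0],
  [0,-3.6,-1.63,0,0,0],
  [0,-3.6,-1.63,0,0,0],
  [0,-3.6,-1.63,0,0,0],
  [0,-3.6,-1.63,0,0,0],
  [0,-3.6,-1.63,0,0,0],
])

```text
time_s: 1.25
tcp_pos: [570.5, 301.9, 203.9]
tool_rot: [-0.949, 1.354, 0.949]
wrist_force: [-0.5, 0.9, -0.4]
width: 85.5
```

>>> apply_moves([
  [0,-2.9,-1.3,0,0,0],
  [0,-2.9,-1.3,0,0,0],
  [0,-2.9,-1.3,0,0,0],
  [0,0,0,7,0,0],
  [0,0,0,7,0,0],
  [0,0,0,7,0,0],
  [0,0,0,7,0,0],
  [0,0,0,7,0,0],
  [0,0,0,7,0,0],
  [0,0,0,7,0,0],
  [0,0,0,7,0,0],
  [0,0,0,7,0,0],
])

```text
time_s: 2.25
tcp_pos: [637.9, 237.1, 203.6]
tool_rot: [-0.092, 1.569, 0.092]
wrist_force: [-0.2, -0.7, 0.2]
width: 85.4
```

>>> apply_moves([
  [0,0,0,6,0,0],
  [0,0,0,6,0,0],
  [0,0,0,0,0,0],
  [0,0,0,0,0,0],
])

```text
time_s: 2.58
tcp_pos: [637.9, 237.1, 203.8]
tool_rot: [0.065, 1.57, -0.065]
wrist_force: [0.0, -0.3, 1.1]
width: 85.3
```

Run:
```python
from h import *
o=get_obs();print(o["time_s"],o["tcp_pos"],R.from_rotvec(o["tool_rot"]).as_matrix().round(3))
c=cam("wrist","c1")
b=cv2.cvtColor(c["bgr"],cv2.COLOR_BGR2HSV)
m=cv2.inRange(b,(20,110,120),(35,255,255))
for k in cv2.findContours(m,0,2)[0]:
    if cv2.contourArea(k)>200:
        r=cv2.minAreaRect(k);print(cv2.contourArea(k),r); w=onz(c,cv2.boxPoints(r),6);print(w.round(1).tolist(),w.mean(0))
```

```text
2.5833 [637.8977095  237.13547487 203.77069974] [[-0.     0.083  0.997]
 [-0.     0.997 -0.083]
 [-1.    -0.    -0.   ]]
643.0 ((252.38601684570312, 162.05419921875), (47.90733337402344, 15.892212867736816), 88.53119659423828)
[[632.4, 265.2, 6.0], [652.2, 264.0, 6.0], [649.0, 201.2, 6.0], [628.3, 202.4, 6.0]] [640.49821123 233.19218097   6.        ]
```

View pics/c1.png

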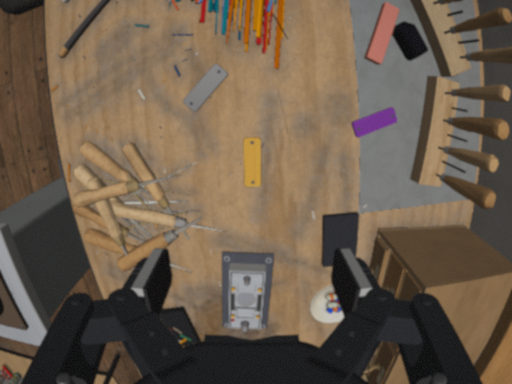

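The wrist view shows the brass bar at (252,162), the grey look-alike at (205,87), and the base below at (247,290). I'll descend for a second, closer view.

>>> apply_moves([
  [2.5,0,0.2,0,0,0],
  [2.5,0,0,0,0,0],
  [2.5,0,0,0,0,0],
  [2.5,0,0,0,0,0],
  [0,0,0,0,0,0],
  [0,0,0,0,0,0],
])

```text
time_s: 3.13
tcp_pos: [638.6, 236.7, 102.0]
tool_rot: [0.066, 1.574, -0.067]
wrist_force: [0.4, 0.1, 1.1]
width: 85.2
```

Run:
```python
from h import *
o=get_obs();print(o["time_s"],o["tcp_pos"],R.from_rotvec(o["tool_rot"]).as_matrix().round(3))
c=cam("wrist","c2")
b=cv2.cvtColor(c["bgr"],cv2.COLOR_BGR2HSV)
m=cv2.inRange(b,(20,100,100),(35,255,255))
for k in cv2.findContours(m,0,2)[0]:
    if cv2.contourArea(k)>200:
        r=cv2.minAreaRect(k);print(cv2.contourArea(k),r)
        pts=onz(c,k[:,0,:],6)[:,:2].astype(np.float32);print("rect world",cv2.minAreaRect(pts)); 
        print("tcp proj at z=3",proj(c,np.r_[o["tcp_pos"][:2],3]))
# triangulate with top camera and scene
t=cam("top");s=cam("scene")
for cc in (t,s):
    m=cv2.inRange(cv2.cvtColor(cc["bgr"],cv2.COLOR_BGR2HSV),(22,120,120),(33,255,255))
    P=proj(cc,[640.5,233,6])[0];
    n,l,st,ce=cv2.connectedComponentsWithStats(m)
    i=1+np.argmin(np.linalg.norm(ce[1:]-P,axis=1));print(cc["n"],P,ce[i],st[i,4],onz(cc,ce[i],6))
    print(tri(c,r[0],cc,ce[i]))
```

```text
3.1333 [638.64755564 236.66615675 102.02736562] [[-0.004  0.085  0.996]
 [-0.001  0.996 -0.085]
 [-1.    -0.001 -0.004]]
1134.0 ((252.20779418945312, 185.01931762695312), (62.37168884277344, 21.627710342407227), 88.60282135009766)
rect world ((640.4266967773438, 233.91998291015625), (61.90113830566406, 20.439661026000977), 85.85235595703125)
tcp proj at z=3 [[250.11031004 182.49379926]]
top [175.90418711 210.99072956] [177. 212.] 1 [[637.94298626 230.01280688   6.        ]]
(array([639.05824971, 232.04861924,  -3.1949602 ]), np.float64(2.3944655117946776))
scene [194.06869784 181.1135609 ] [193.8        181.30588235] 85 [[639.35983409 232.90419176   6.        ]]
(array([640.45742947, 234.42255729,   4.36775498]), np.float64(0.01220097477224647))
```

View pics/c2.png

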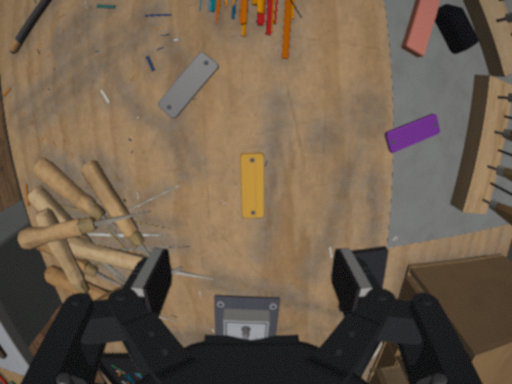

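>>> apply_moves([
  [2,-0.26,0.2,-0.7,0,0],
  [2,0,0,0,0,0],
  [2,0,0,0,0,0],
  [2,0,0,0,0,0],
  [0.7,0,0,0,0,0],
  [0,0,0,0,0,0],
  [0,0,0,0,0,0],
  [0,0,0,0,0,0],
], fingers=42)

```text
time_s: 3.95
tcp_pos: [643.5, 234.6, 19.5]
tool_rot: [0.059, 1.566, -0.057]
wrist_force: [-0.1, 0.3, 0.3]
width: 35.6
```

Run:
```python
from h import *
o=get_obs();print(o["time_s"],o["tcp_pos"],o["wrist_force"],o["width"],R.from_rotvec(o["tool_rot"]).as_matrix().round(3))
c=cam("wrist");crop(c,150,130,370,295,3.6,"c3")
```

```text
3.95 [643.53779281 234.61360751  19.49648182] [-0.12632552  0.34107121  0.34876715] 35.64894001731178 [[ 0.004  0.074  0.997]
 [ 0.001  0.997 -0.074]
 [-1.     0.001  0.004]]
```

View pics/c3.png

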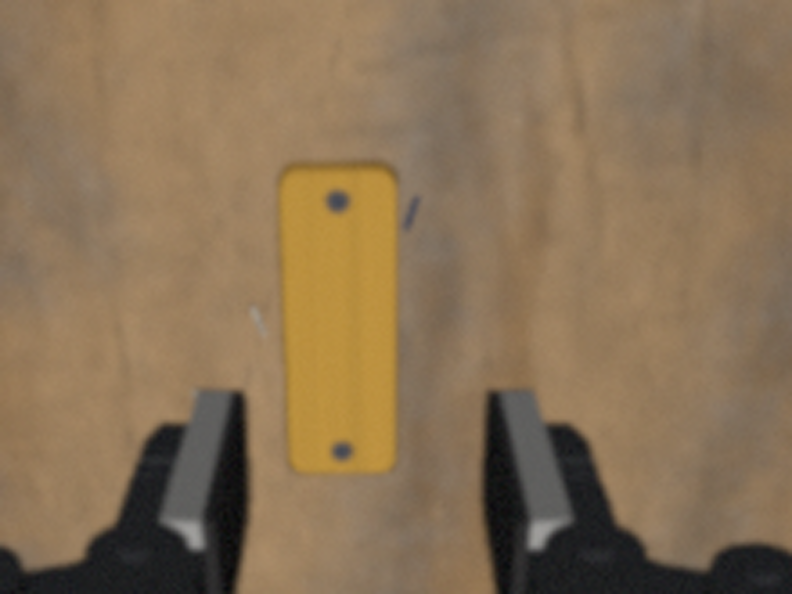

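>>> apply_moves([
  [0,0,0,0,0,0],
])

```text
time_s: 4.08
tcp_pos: [643.1, 234.5, 19.0]
tool_rot: [0.058, 1.567, -0.057]
wrist_force: [-0.4, 0.2, -0.3]
width: 35.8
```

>>> apply_moves([
  [0,0,0,0,0,0],
])

```text
time_s: 4.17
tcp_pos: [642.6, 234.4, 18.4]
tool_rot: [0.058, 1.568, -0.057]
wrist_force: [0.2, -0.2, 0.3]
width: 36.0
```

>>> apply_moves([
  [0,0,0,0,0,0],
])

```text
time_s: 4.25
tcp_pos: [642.2, 234.3, 17.8]
tool_rot: [0.058, 1.569, -0.058]
wrist_force: [0.4, -0.1, -0.3]
width: 36.1
```

Run:
```python
from h import *
for i in range(3):
    o=get_obs();print(o["tcp_pos"],o["joints"])
    c=cam("wrist");T=c["cam_to_world"];print(T[:3,3],T[:3,2])
    b=cv2.cvtColor(c["bgr"],cv2.COLOR_BGR2HSV)
    m=cv2.inRange(b,(20,100,100),(35,255,255))
    k=max(cv2.findContours(m,0,2)[0],key=cv2.contourArea)
    print(cv2.minAreaRect(k),cv2.minAreaRect(onz(c,k[:,0,:],6)[:,:2].astype(np.float32)),proj(c,[*o["tcp_pos"][:2],6]))
```

```text
[642.20861603 234.34889983  17.77932453] [2.01759576e-01 4.97054488e-01 1.66283703e+00 3.47522917e-06
 9.80442509e-01 2.75479925e-01]
[649.54211905 317.48464388 189.18902499] [-0.02270467 -0.32406857 -0.9457611 ]
((245.5, 219.0), (84.0, 31.0), 90.0) ((639.995849609375, 233.77915954589844), (62.9346923828125, 20.72028923034668), 86.04731750488281) [[249.09048137 220.69905323]]
[642.02471227 234.28193702  17.51233515] [ 2.01723146e-01  4.97276211e-01  1.66308899e+00 -1.44756385e-05
  9.80419722e-01  2.75452838e-01]
[649.43652936 317.4570117  188.88870118] [-0.02314075 -0.32415653 -0.94572039]
((245.5, 219.0), (84.0, 31.0), 90.0) ((639.9537353515625, 233.84808349609375), (62.79546356201172, 20.651470184326172), 85.90422058105469) [[249.10010882 220.90572949]]
[641.89128272 234.24750327  17.24452433] [2.01707175e-01 4.97561593e-01 1.66325033e+00 2.01720914e-06
 9.80336012e-01 2.75479335e-01]
[649.36175728 317.43640386 188.65406426] [-0.02347501 -0.32422371 -0.94568912]
((246.0, 219.0), (84.0, 32.0), 90.0) ((640.0877685546875, 233.88905334472656), (62.741214752197266, 21.072284698486328), 85.87178802490234) [[249.10742079 221.04531448]]
```

>>> apply_moves([
  [0.5,0,-0.1,0,0,0],
  [0.5,0,0,0,0,0],
  [0.29,0,0,0,0,0],
  [0,0,0,0,0,0],
  [0,0,0,0,0,0],
  [0,0,0,0,0,0],
  [0,0,0,0,0,0],
  [0,0,0,0,0,0],
  [0,0,0,0,0,0],
  [0,0,0,0,0,0],
])

```text
time_s: 5.23
tcp_pos: [640.9, 234.3, 4.2]
tool_rot: [0.058, 1.57, -0.058]
wrist_force: [-0.3, -0.7, 0.0]
width: 36.0
```

Run:
```python
from h import *
o=get_obs();print(o["time_s"],o["tcp_pos"],o["wrist_force"],o["width"],R.from_rotvec(o["tool_rot"]).as_matrix().round(3))
c=cam("wrist");crop(c,150,130,370,295,3.6,"c4")
s=cam("scene");crop(s,130,100,270,220,5,"s4")
```

```text
5.2333 [640.90302532 234.26922376   4.24894321] [-0.31582254 -0.71501209  0.02840945] 35.99597276351706 [[ 0.     0.074  0.997]
 [ 0.     0.997 -0.074]
 [-1.     0.     0.   ]]
```

View pics/c4.png

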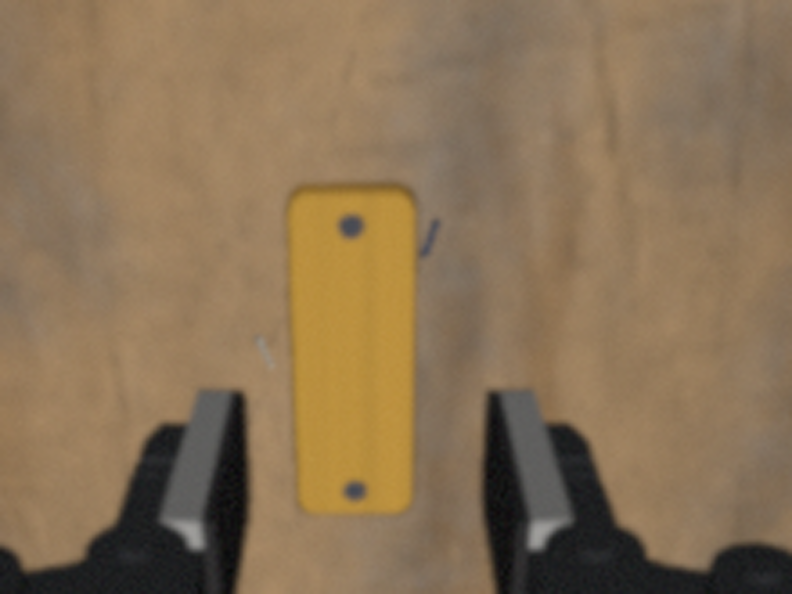

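View pics/s4.png

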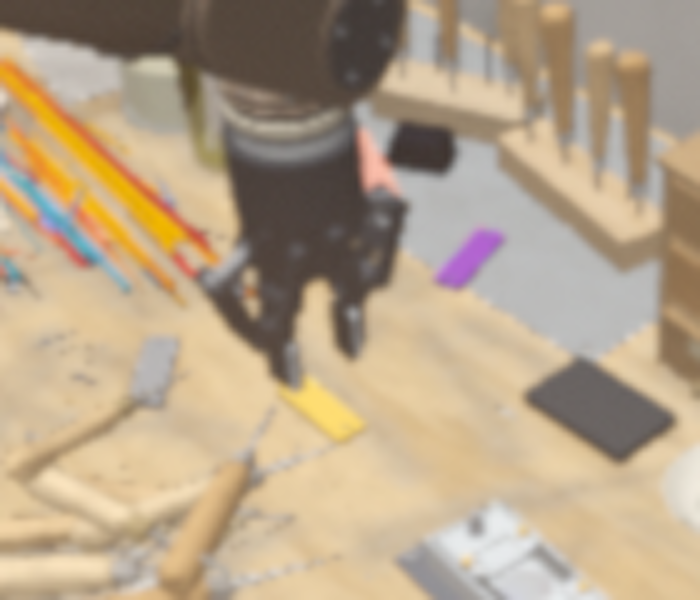

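Run:
```python
from h import *
o=get_obs();c=cam("wrist");s=cam("scene")
Rm=R.from_rotvec(o["tool_rot"]).as_matrix()
for d in (0,5,10,15,20,30,40,54,73):
    for w in(0,18):
        P=o["tcp_pos"]+Rm@np.array([-d,0,w]);print(d,w,(proj(c,P)[0]-[150,130])*3.6,(proj(s,P)[0]-[130,100])*5)
```

```text
0 0 [356.43721879 354.0269982 ] [319.63174493 406.56989983]
0 18 [457.51690207 353.66786484] [343.59902798 393.70919516]
5 0 [356.24805528 366.62236022] [318.89769353 400.38918248]
5 18 [459.80154129 366.21331178] [342.93521158 387.53650815]
10 0 [356.05017479 379.83719441] [318.15961364 394.17454514]
10 18 [462.19080201 379.37207282] [342.26777755 381.33018141]
15 0 [355.84302914 393.71401057] [317.41747199 387.9257078 ]
15 18 [464.69119513 393.1858289 ] [341.59669621 375.08993921]
20 0 [355.62603136 408.2987923 ] [316.67123496 381.64238737]
20 18 [467.30968322 407.69961291] [340.92193759 368.81550277]
30 0 [355.15992496 439.79527223] [315.16633843 368.97114919]
30 18 [472.93119302 439.02575671] [339.56126695 356.16291678]
40 0 [354.64630726 474.77504448] [313.64464755 356.15850242]
40 18 [479.12090007 473.78808382] [338.18551913 343.37013127]
54 0 [353.83532798 530.61017954] [311.4855263  337.97868802]
54 18 [488.88343934 529.21157682] [336.23366164 325.22022487]
73 0 [352.53045823 622.09157538] [308.50032171 312.84324671]
73 18 [504.56260079 619.83818341] [333.53537907 300.12947087]
```

>>> apply_moves([
  [0,0,0,0,0,0],
  [0,0,0,0,0,0],
  [0,0,0,0,0,0],
  [0,0,0,0,0,0],
  [0,0,0,0,0,0],
  [0,0,0,0,0,0],
], fingers=22, force=20)

```text
time_s: 5.93
tcp_pos: [640.7, 234.3, 4.0]
tool_rot: [0.058, 1.57, -0.058]
wrist_force: [-0.1, -0.2, -0.8]
width: 18.8
```

Run:
```python
from h import *
o=get_obs();print(o["time_s"],o["tcp_pos"],o["wrist_force"],o["width"])
c=cam("wrist");crop(c,150,130,370,295,3.6,"c5")
```

```text
5.9333 [640.74507198 234.25985916   4.01209986] [-0.08403774 -0.24290689 -0.78661943] 18.803055291162565
```

View pics/c5.png

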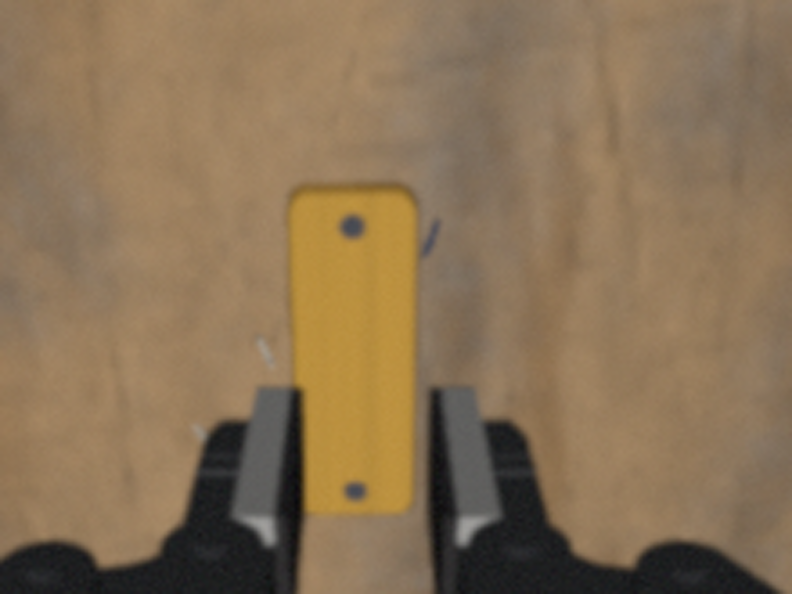

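>>> apply_moves([
  [0,0,0,0,0,0],
  [0,0,0,0,0,0],
  [0,0,0,0,0,0],
  [0,0,0,0,0,0],
  [0.4,0,0,0,0,0],
  [0.4,0,0,0,0,0],
  [0,0,0,0,0,0],
  [0,0,0,0,0,0],
], fingers=42)

```text
time_s: 6.65
tcp_pos: [640.2, 234.2, -4.8]
tool_rot: [0.058, 1.571, -0.058]
wrist_force: [-0.0, 0.1, -0.2]
width: 35.9
```

Run:
```python
from h import *
o=get_obs();print(o["time_s"],o["tcp_pos"],o["wrist_force"],o["width"])
c=cam("wrist");crop(c,150,130,370,295,3.6,"c6")
s=cam("scene");crop(s,130,100,270,220,5,"s6")
```

```text
6.65 [640.17965879 234.1538821   -4.78679893] [-0.01618042  0.13370675 -0.19803055] 35.85585962814432
```

View pics/s6.png

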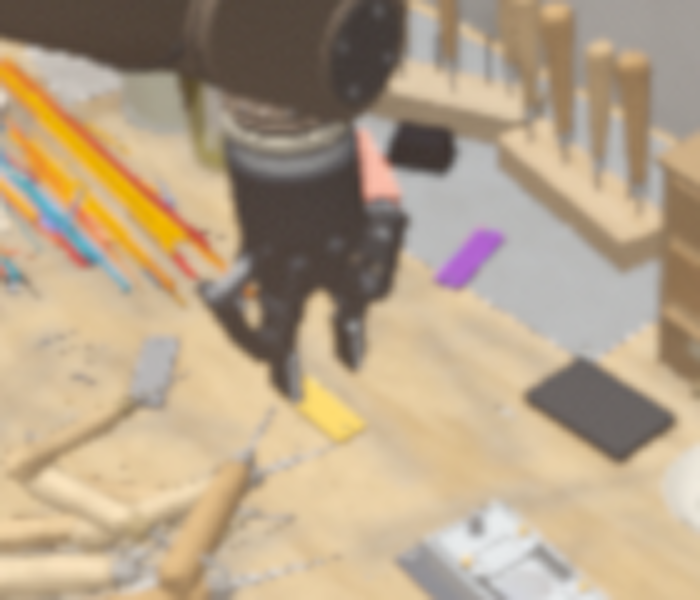

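>>> apply_moves([
  [0.4,0,0,0,0,0],
  [0.4,0,0,0,0,0],
  [0,0,0,0,0,0],
  [0,0,0,0,0,0],
  [0,0,0,0,0,0],
])

```text
time_s: 7.17
tcp_pos: [640.7, 234.3, -12.1]
tool_rot: [0.058, 1.57, -0.058]
wrist_force: [-0.0, 0.0, 0.7]
width: 35.8
```

Run:
```python
from h import *
o=get_obs();print(o["time_s"],o["tcp_pos"],o["wrist_force"],o["width"])
c=cam("wrist");crop(c,150,130,370,295,3.6,"c7")
s=cam("scene");crop(s,130,100,270,220,5,"s7")
```

```text
7.1667 [640.66976039 234.271223   -12.13984808] [-0.03677776  0.0104686   0.67324783] 35.76831557964105
```

View pics/s7.png

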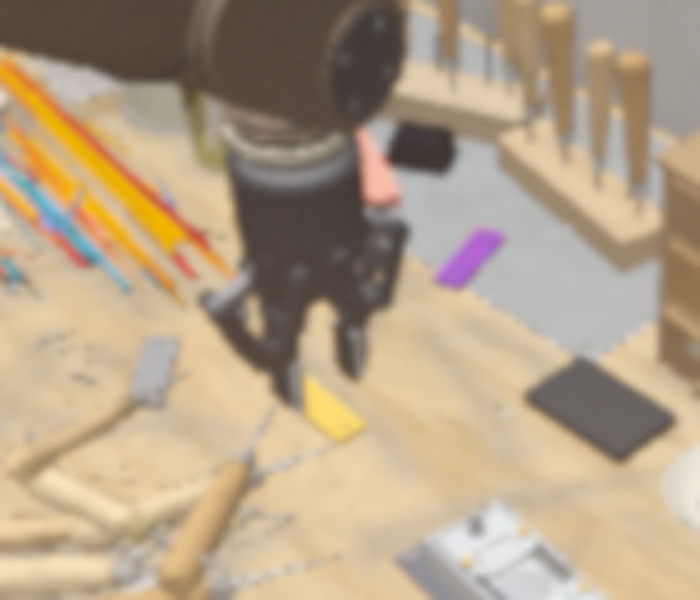

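View pics/c7.png

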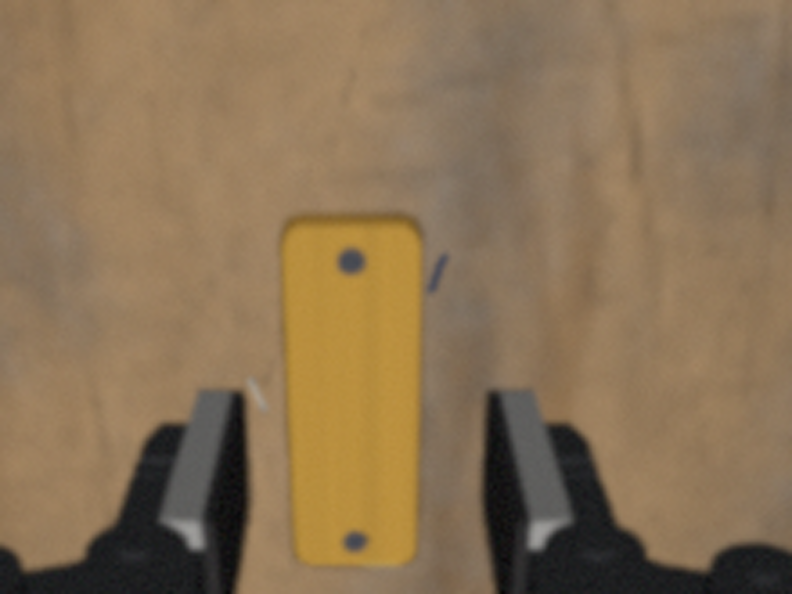

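>>> apply_moves([
  [0.5,0,-0.1,0,0,0],
  [0.5,0,0,0,0,0],
  [0,0,0,0,0,0],
  [0,0,0,0,0,0],
  [0,0,0,0,0,0],
  [0,0,0,0,0,0],
  [0,0,0,0,0,0],
])

```text
time_s: 7.85
tcp_pos: [640.0, 234.4, -21.7]
tool_rot: [0.058, 1.57, -0.058]
wrist_force: [-0.0, 0.5, 0.2]
width: 35.8
```

Run:
```python
from h import *
o=get_obs();print(o["time_s"],o["tcp_pos"],o["wrist_force"],o["width"])
c=cam("wrist");crop(c,150,130,370,295,3.6,"c8")
```

```text
7.85 [639.97579574 234.4103975  -21.74659783] [-0.01329226  0.53591853  0.20377961] 35.795229438433296
```

View pics/c8.png

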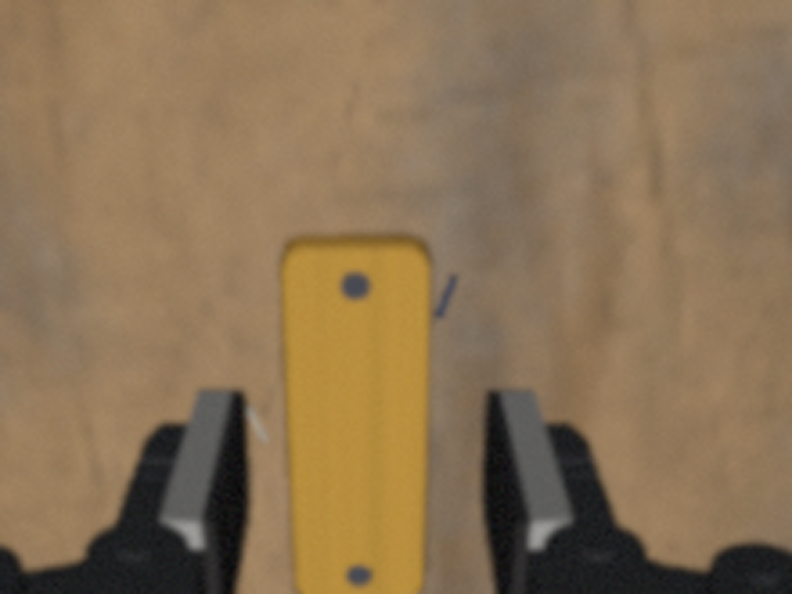

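>>> apply_moves([
  [0.2,0.4,0,0,0,0],
  [0,0,0,0,0,0],
  [0,0,0,0,0,0],
  [0,0,0,0,0,0],
])

```text
time_s: 8.23
tcp_pos: [640.0, 238.5, -24.1]
tool_rot: [0.058, 1.57, -0.058]
wrist_force: [0.1, 0.1, 0.1]
width: 35.9
```

>>> apply_moves([
  [0.2,0,0,0,0,0],
  [0,0,0,0,0,0],
  [0,0,0,0,0,0],
  [0,0,0,0,0,0],
])

```text
time_s: 8.57
tcp_pos: [640.0, 238.3, -26.1]
tool_rot: [0.058, 1.57, -0.058]
wrist_force: [-0.3, 0.9, -0.7]
width: 35.8
```

Run:
```python
from h import *
o=get_obs();print(o["time_s"],o["tcp_pos"],o["wrist_force"],o["width"])
c=cam("wrist");crop(c,150,130,370,295,3.6,"c9")
s=cam("scene");crop(s,130,100,270,220,5,"s9")
```

```text
8.5667 [640.00562264 238.27155531 -26.07517442] [-0.34158735  0.92311603 -0.70177193] 35.84186828792137
```

View pics/c9.png

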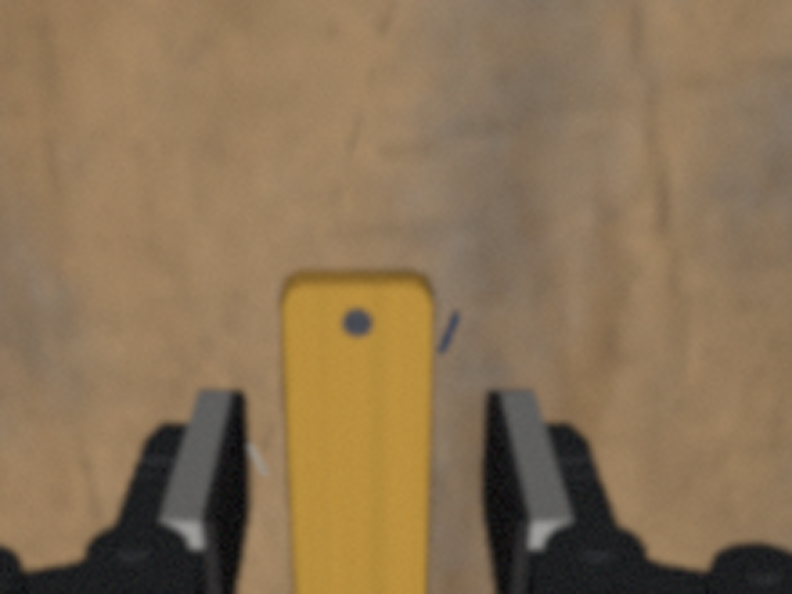

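View pics/s9.png

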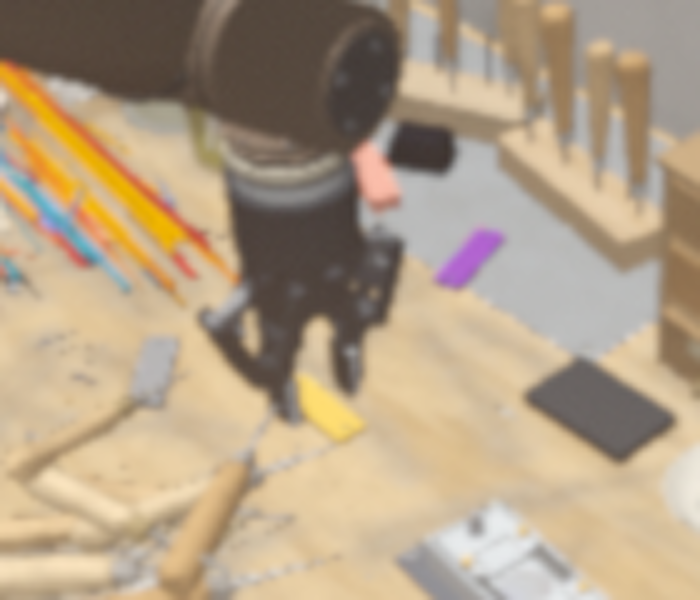

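>>> apply_moves([
  [0,0,0,0,0,0],
  [0,0,0,0,0,0],
  [0,0,0,0,0,0],
  [0,0,0,0,0,0],
  [0,0,0,0,0,0],
  [0,0,0,0,0,0],
], fingers=15, force=25)

```text
time_s: 9.17
tcp_pos: [640.3, 238.4, -25.8]
tool_rot: [0.058, 1.57, -0.058]
wrist_force: [0.9, -0.2, 0.9]
width: 20.6
```

>>> apply_moves([
  [0,0,0,0,0,0],
  [0,0,0,0,0,0],
])

```text
time_s: 9.33
tcp_pos: [640.3, 238.4, -25.7]
tool_rot: [0.058, 1.57, -0.058]
wrist_force: [0.0, -0.2, 0.5]
width: 20.7
```

Run:
```python
from h import *
o=get_obs();print(o["time_s"],o["tcp_pos"],o["wrist_force"],o["width"])
c=cam("wrist");crop(c,150,130,370,295,3.6,"c10")
```

```text
9.3333 [640.28493993 238.38016827 -25.74712006] [ 0.03159113 -0.21470816  0.46720216] 20.652853792947525
```

View pics/c10.png

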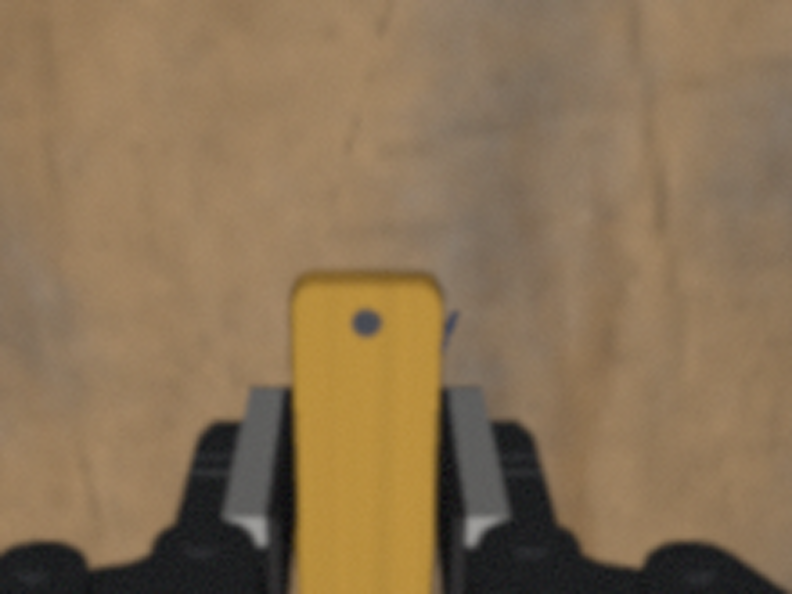

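>>> apply_moves([
  [0,0,0,0,0,0],
  [0,0,0,0,0,0],
  [0.15,0,0,0,0,0],
  [0,0,0,0,0,0],
  [0,0,0,0,0,0],
], fingers=32)

```text
time_s: 9.8
tcp_pos: [640.1, 238.4, -27.5]
tool_rot: [0.058, 1.57, -0.058]
wrist_force: [-0.4, -0.3, 0.0]
width: 27.6
```

>>> apply_moves([
  [0,0,0,0,0,0],
  [0,0,0,0,0,0],
  [0,0,0,0,0,0],
  [0,0,0,0,0,0],
  [0,0,0,0,0,0],
], fingers=10, force=30)

```text
time_s: 10.22
tcp_pos: [640.4, 238.4, -27.0]
tool_rot: [0.058, 1.569, -0.058]
wrist_force: [-0.2, -0.7, 2.2]
width: 20.7
```

>>> apply_moves([
  [0,0,0,0,0,0],
  [0,0,0,0,0,0],
  [-0.3,-0.3,0,0,0,0],
  [0,0,0,0,0,0],
  [0,0,0,0,0,0],
  [0,0,0,0,0,0],
], fingers=32)

```text
time_s: 10.72
tcp_pos: [639.5, 235.2, -24.9]
tool_rot: [0.058, 1.571, -0.058]
wrist_force: [-0.3, 1.0, 0.1]
width: 27.5
```

>>> apply_moves([
  [0,0,0,0,0,0],
  [0,0,0,0,0,0],
  [0,0,0,0,0,0],
  [0,0,0,0,0,0],
  [0,0,0,0,0,0],
], fingers=10, force=30)

```text
time_s: 11.13
tcp_pos: [639.7, 235.3, -24.7]
tool_rot: [0.058, 1.57, -0.058]
wrist_force: [0.8, -0.9, -0.1]
width: 20.9
```

>>> apply_moves([
  [-1,0,0,0,0,0],
  [-3,0,0,0,0,0],
  [-3,0,0,0,0,0],
  [-3,0,0,0,0,0],
  [-2.5,0,0,0,0,0],
  [0,0,0,0,0,0],
  [0,0,0,0,0,0],
])

```text
time_s: 11.72
tcp_pos: [641.4, 235.7, 103.7]
tool_rot: [0.059, 1.565, -0.057]
wrist_force: [-0.1, 0.7, -1.6]
width: 20.7
```

Run:
```python
from h import *
o=get_obs();print(o["time_s"],o["tcp_pos"],o["wrist_force"],o["width"])
c=cam("wrist","c11")
im=cv2.imread("pics/c1.png");cv2.imwrite("pics/c1b.png",cv2.resize(im[235:345,190:310],None,fx=5,fy=5,interpolation=cv2.INTER_CUBIC))
t=cam("top","t11");crop(t,205,190,305,260,7,"t11b")
```

```text
11.7167 [641.43111972 235.73008696 103.71928645] [-0.13024573  0.73300349 -1.59702181] 20.73756391534044
```

View pics/c11.png

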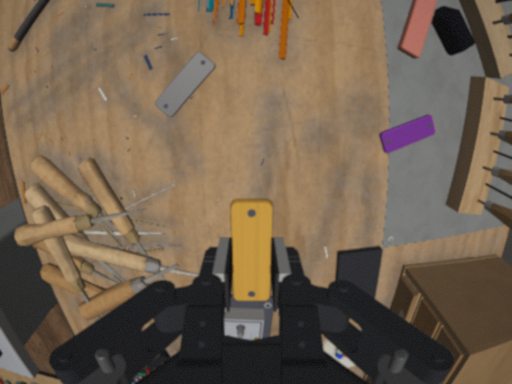

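View pics/c1b.png

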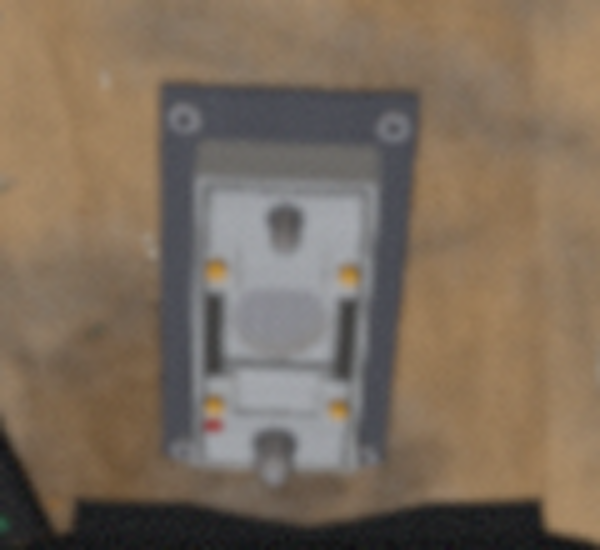

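View pics/t11b.png

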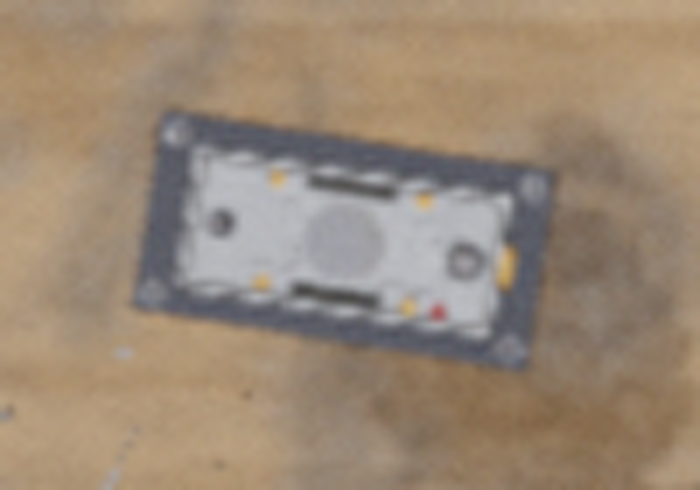

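```bash
cat >> h.py <<'E'
def yel(bgr,box,lo=(12,90,110),hi=(32,255,255),amin=3):
    x0,y0,x1,y1=box;b=cv2.resize(bgr[y0:y1,x0:x1],None,fx=6,fy=6,interpolation=cv2.INTER_CUBIC)
    m=cv2.inRange(cv2.cvtColor(b,cv2.COLOR_BGR2HSV),lo,hi)
    n,l,st,ce=cv2.connectedComponentsWithStats(m)
    return [((ce[i]+.5)/6-.5+[x0,y0],st[i,4]/36) for i in range(1,n) if st[i,4]/36>=amin]
E
python3 - <<'E'
from h import *
o=get_obs();c=cam("wrist");T=np.eye(4);T[:3,:3]=R.from_rotvec(o["tool_rot"]).as_matrix();T[:3,3]=o["tcp_pos"]
X=np.linalg.inv(T)@c["cam_to_world"];print(X.round(3).tolist());np.save("X.npy",X)
T1=np.eye(4);T1[:3,:3]=R.from_rotvec([0.065,1.57,-0.065]).as_matrix();T1[:3,3]=[637.898,237.135,203.771]
c1=dict(c);c1["cam_to_world"]=T1@X;c1["bgr"]=cv2.imread("pics/c1.png")
im=c1["bgr"]
w=yel(im,(225,280,268,325));t=cam("top");tt=yel(t["bgr"],(235,205,285,245))
s=cam("scene");ss=yel(s["bgr"],(205,195,265,245));
for n,cc,l in(("w",c1,w),("t",t,tt),("s",s,ss)):
    for p,a in l: print(n,p.round(2),round(a,1),onz(cc,p,30)[0].round(1))
crop(s,205,190,270,250,10,"s12")
E
```

```text
[[-0.0, -0.325, 0.946, -171.388], [-0.0, -0.946, -0.325, 83.508], [1.0, -0.0, 0.0, 1.413], [0.0, 0.0, 0.0, 1.0]]
w [232.61 288.62] 10.5 [597.5  57.3  30. ]
w [259.49 289.64] 9.4 [636.   52.4  30. ]
w [232.3  315.65] 9.0 [590.7   3.7  30. ]
w [257.41 316.51] 7.9 [629.1  -1.1  30. ]
t [241.32 205.97] 6.6 [658.1  60.9  30. ]
t [264.17 206.82] 62.1 [657.6   2.5  30. ]
t [277.03 227.95] 8.5 [604.9 -31.5  30. ]
t [268.98 243.07] 39.6 [566.2 -12.1  30. ]
s [248.17 230.57] 19.0 [597.2 -39.2  30. ]
s [232.27 241.86] 38.8 [541.6 -37.2  30. ]
```

View pics/s12.png

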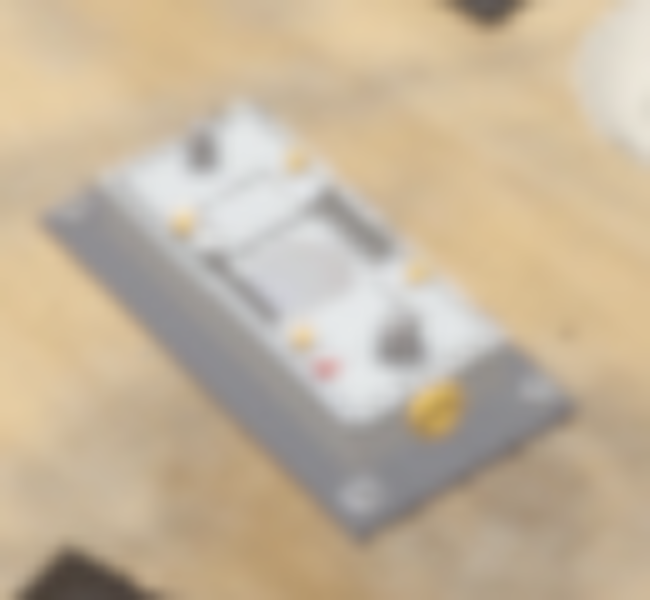

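Run:
```python
from h import *
X=np.load("X.npy");c=cam("wrist");T1=np.eye(4);T1[:3,:3]=R.from_rotvec([0.065,1.57,-0.065]).as_matrix();T1[:3,3]=[637.898,237.135,203.771]
c1=dict(c);c1["cam_to_world"]=T1@X
t=cam("top");s=cam("scene")
W=np.array([[232.61,288.62],[259.49,289.64],[232.3,315.65],[257.41,316.51]])
Tt=(np.array([[262,283],[278,177],[409,306],[425,200]])+.5)/7-.5+[205,190]
S=(np.array([[183,225],[297,163],[303,338],[420,270]])+.5)/10-.5+[205,190]
for a,b,n in((c1,t,"wt"),(c1,s,"ws"),(t,s,"ts")):
    A={"w":W,"t":Tt,"s":S};P=[tri(a,p,b,q) for p,q in zip(A[n[0]],A[n[1]])]
    print(n,np.array([p[0] for p in P]).round(1).tolist(),"mean",np.mean([p[0] for p in P],0).round(1),[round(p[1],1) for p in P])
for n,cc,p in(("w",c1,W),("t",t,Tt),("s",s,S)):print(n,onz(cc,p,30).mean(0))
```

```text
wt [[597.3, 57.3, 29.9], [635.8, 52.6, 30.3], [590.6, 3.7, 30.1], [629.0, -1.0, 30.0]] mean [613.2  28.2  30.1] [np.float64(0.3), np.float64(0.2), np.float64(0.3), np.float64(0.2)]
ws [[597.3, 57.3, 29.8], [635.8, 52.3, 29.7], [590.7, 3.8, 30.1], [629.5, -1.0, 30.4]] mean [613.3  28.1  30. ] [np.float64(0.3), np.float64(0.4), np.float64(0.0), np.float64(0.8)]
ts [[597.2, 57.3, 29.7], [635.8, 52.6, 29.4], [590.5, 3.7, 30.3], [629.2, -1.3, 31.1]] mean [613.2  28.1  30.1] [np.float64(0.0), np.float64(0.1), np.float64(0.1), np.float64(0.7)]
w [613.30587325  28.09260183  30.        ]
t [613.05796213  28.17379635  30.        ]
s [613.32541205  28.08851107  30.        ]
```

```bash
cat > hand.py <<'E'
from h import *
o=get_obs();c=cam("wrist");X=np.load("X.npy")
c["cam_to_world"]=X   # work in tool frame
b=cv2.cvtColor(c["bgr"],cv2.COLOR_BGR2HSV);m=cv2.inRange(b,(18,100,90),(35,255,255))
k=max(cv2.findContours(m,0,1)[0],key=cv2.contourArea)
print(cv2.minAreaRect(k))
for d in(-29,-30.7,-32):
    oo,v=ray(c,k[:,0,:]);P=oo+v*((d-oo[0])/v[:,0])[:,None]
    print(d,"y,z tool:",cv2.minAreaRect(P[:,1:].astype(np.float32)), P[:,1].min(),P[:,1].max())
h=cv2.resize(c["bgr"][195:310,215:285],None,fx=6,fy=6,interpolation=cv2.INTER_CUBIC);cv2.imwrite("pics/hand.png",h)
print(o["time_s"],o["tcp_pos"],o["tool_rot"],o["width"])
E
python3 hand.py
```

```text
((251.5, 249.5), (101.0, 43.0), 90.0)
-29 y,z tool: ((-2.206378936767578, 1.3510360717773438), (65.95958709716797, 22.720731735229492), 0.19326983392238617) -35.16117571333049 30.75419899840469
-30.7 y,z tool: ((-1.183013916015625, 1.3517751693725586), (65.1720962524414, 22.449464797973633), 0.1932707279920578) -33.7443608197553 31.384037859557914
-32 y,z tool: ((-0.4004478454589844, 1.3523406982421875), (64.56986999511719, 22.24202537536621), 0.1932707577943802) -32.660914136433064 31.865679341616257
12.1167 [639.09620849 235.16726251  99.03757267] [ 0.05756266  1.57238865 -0.05844478] 20.79128998372472
```

View pics/hand.png

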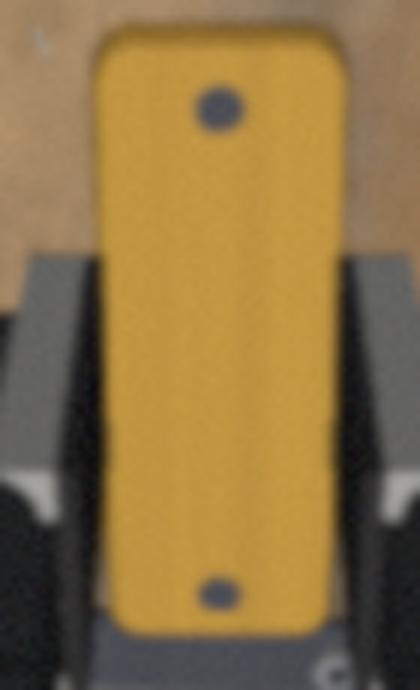

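>>> apply_moves([
  [0,0,0,3.05,0,0],
  [0,-3,-0.13,0,0,0],
  [0,-3.5,0,0,0,0],
  [0,-3.5,0,0,0,0],
  [0,-3.5,0,0,0,0],
  [0,-3.5,0,0,0,0],
  [0.5,-2.5,0,0,0,0],
  [2,-1.27,0,0,0,0],
  [2,0,0,0,0,0],
  [0,0,0,0,0,0],
  [0,0,0,0,0,0],
  [0,0,0,0,0,0],
])

```text
time_s: 13.17
tcp_pos: [612.8, 29.9, 56.3]
tool_rot: [0.099, 1.568, -0.099]
wrist_force: [-0.2, -0.9, -0.7]
width: 20.4
```

```bash
python3 hand.py
python3 - <<'E'
from h import *
s=cam("scene");crop(s,180,150,290,260,6,"s13");cam("wrist","c13")
E
```

```text
((252.0, 250.5), (101.0, 42.0), 90.0)
-29 y,z tool: ((-2.842113494873047, 1.348679542541504), (66.13275909423828, 22.7488956451416), 0.16182105243206024) -35.91535030332399 30.208802506884773
-30.7 y,z tool: ((-1.8111610412597656, 1.3494453430175781), (65.34318542480469, 22.4772891998291), 0.16182169318199158) -34.48953117774401 30.84515295913294
-32 y,z tool: ((-1.0227928161621094, 1.3500337600708008), (64.7394027709961, 22.269596099853516), 0.16182135045528412) -33.39919890524165 31.331773893205067
13.1667 [612.84479319  29.85373721  56.30922632] [ 0.09935434  1.56753968 -0.09929244] 20.365640746637983
```

View pics/s13.png

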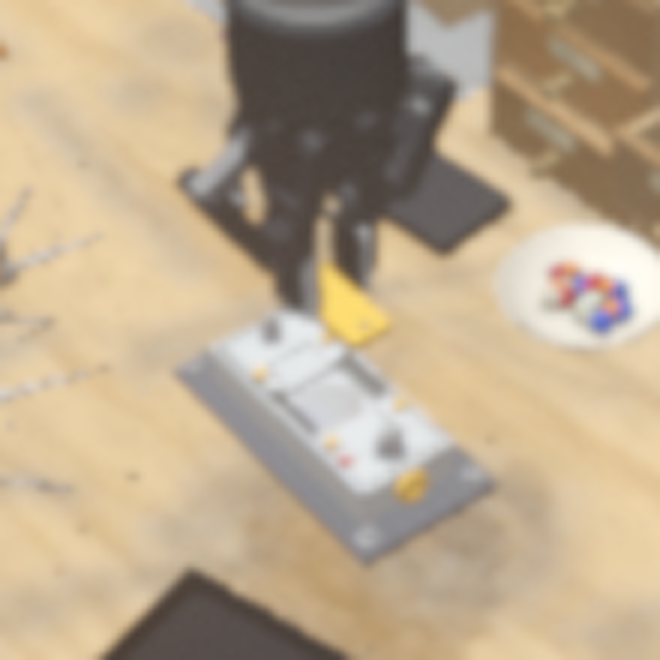

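View pics/c13.png

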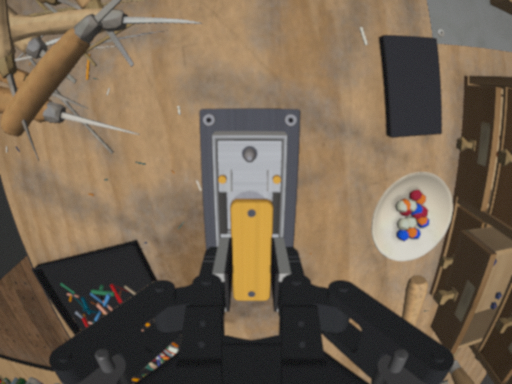

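```bash
cat > hand2.py <<'E'
from h import *
X=np.load("X.npy");o=get_obs();c=cam("wrist");ct=dict(c);ct["cam_to_world"]=X
g=c["bgr"];b=cv2.resize(g[195:310,225:280],None,fx=6,fy=6,interpolation=cv2.INTER_CUBIC)
m=cv2.inRange(cv2.cvtColor(b,cv2.COLOR_BGR2HSV),(0,0,0),(255,90,130))
n,l,st,ce=cv2.connectedComponentsWithStats(m);H=[]
for i in range(1,n):
    if 15<st[i,4]/36<90 and st[i,2]<70 and abs(ce[i][0]-160)<40: H.append((ce[i]+.5)/6-.5+[225,195]);print("hole",H[-1],st[i,4]/36)
for d in(-29.7,-30.7,-31.7):
    oo,v=ray(ct,H);P=oo+v*((d-oo[0])/v[:,0])[:,None];print(d,P.round(2).tolist(),P.mean(0).round(2),np.linalg.norm(P[0]-P[-1]))
for p,a in yel(g,(205,165,290,195)):print("pin",p,a,onz(c,p,30))
print(o["tcp_pos"],c["cam_to_world"][:3,3])
E
python3 hand2.py
```

```text
hole [251.16883197 212.739854  ] 37.416666666666664
hole [251.10285829 293.67028986] 23.0
-29.7 [[-29.7, 23.43, 1.41], [-29.7, -29.49, 1.35]] [-29.7   -3.03   1.38] 52.92323078183821
-30.7 [[-30.7, 23.86, 1.41], [-30.7, -28.69, 1.35]] [-30.7   -2.42   1.38] 52.54971193165821
-31.7 [[-31.7, 24.28, 1.41], [-31.7, -27.9, 1.35]] [-31.7   -1.81   1.38] 52.17619308147821
pin [221.73887164 178.97222222] 53.666666666666664 [[597.67615986  57.17565564  30.        ]]
pin [276.70271682 179.0741031 ] 53.166666666666664 [[635.72994829  52.23067144  30.        ]]
[613.43847896  30.02579491  57.1611479 ] [624.87754641 112.83466714 228.55409456]
```

Run:
```python
from h import *
X=np.load("X.npy");c=cam("wrist");ct=dict(c);ct["cam_to_world"]=X
for n,z,H,tcp in(("c7",-12.14,[[351,261],[355,541]],(640.67,234.27)),("c8",-21.75,[[355,286],[359,575]],(639.98,234.41)),("c4",4.25,[[351,227],[355,491]],(640.9,234.27))):
    H=(np.array(H)+.5)/3.6-.5+[150,130];d=-(6-z);oo,v=ray(ct,H);P=oo+v*((d-oo[0])/v[:,0])[:,None];print(n,P.round(2).tolist(),P.mean(0)[1:]+0,np.linalg.norm(P[0]-P[1]),tcp)
```

```text
c7 [[-18.14, 24.88, -0.81], [-18.14, -27.52, -0.44]] [-1.31827624 -0.62688553] 52.404278954991554 (640.67, 234.27)
c8 [[-27.75, 24.68, -0.12], [-27.75, -27.68, 0.31]] [-1.50118952  0.09549848] 52.36009963634523 (639.98, 234.41)
c4 [[-1.75, 24.72, -1.02], [-1.75, -27.7, -0.58]] [-1.48930504 -0.80029814] 52.417840617487364 (640.9, 234.27)
```

>>> apply_moves([
  [1.5,0.1,0,0,0,0],
  [1.5,0,0,0,0,0],
  [1,0,0,0,0,0],
  [0.5,0,0,0,0,0],
  [0,0,0,0,0,0],
  [0,0,0,0,0,0],
  [0,0,0,0,0,0],
  [0,0,0,0,0,0],
  [0,0,0,0,0,0],
  [0,0,0,0,0,0],
])

```text
time_s: 14.25
tcp_pos: [612.8, 30.4, 11.1]
tool_rot: [0.1, 1.567, -0.1]
wrist_force: [0.5, 0.8, -0.9]
width: 20.2
```

```bash
python3 hand2.py;python3 - <<'E'
from h import *
o=get_obs();print(o["tool_rot"],o["wrist_force"])
s=cam("scene");crop(s,190,170,280,260,7,"s14");cam("wrist","c14")
E
```

```text
hole [251.1520863  212.73435277] 39.05555555555556
hole [251.09891519 293.69990138] 23.47222222222222
-29.7 [[-29.7, 23.43, 1.4], [-29.7, -29.52, 1.35]] [-29.7   -3.04   1.37] 52.9494085063231
-30.7 [[-30.7, 23.86, 1.4], [-30.7, -28.72, 1.35]] [-30.7   -2.43   1.37] 52.57570490034863
-31.7 [[-31.7, 24.28, 1.4], [-31.7, -27.92, 1.35]] [-31.7   -1.82   1.37] 52.20200129437413
[612.7764016   30.42607877  11.13679123] [624.61289083 113.19781754 182.5584117 ]
[ 0.09973837  1.56767782 -0.09979076] [-0.17398303  0.68286337 -0.35500595]
```

View pics/s14.png

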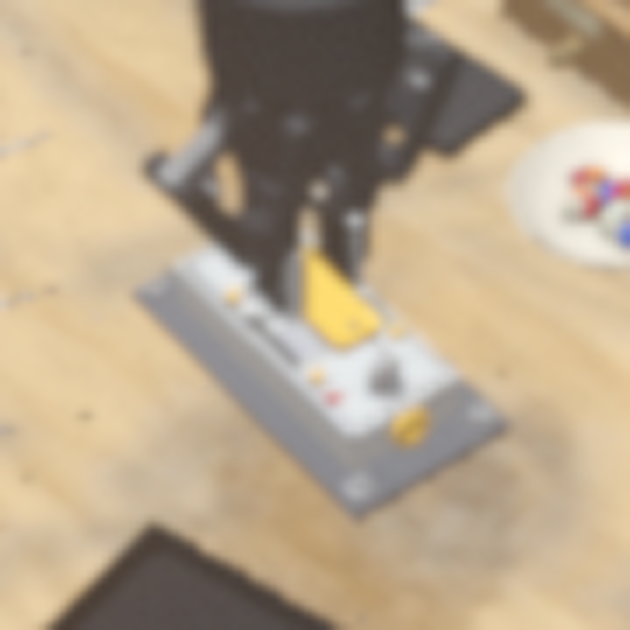

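View pics/c14.png

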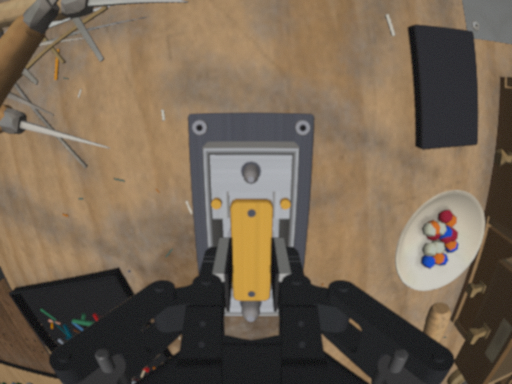

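>>> apply_moves([
  [0.4,0,-0.02,0,0,0],
  [0.4,0,0,0,0,0],
  [0,0,0,0,0,0],
  [0,0,0,0,0,0],
  [0,0,0,0,0,0],
  [0,0,0,0,0,0],
])

```text
time_s: 14.9
tcp_pos: [612.3, 30.5, 2.6]
tool_rot: [0.1, 1.568, -0.1]
wrist_force: [0.4, 0.2, -0.5]
width: 20.7
```

```bash
python3 hand2.py;python3 - <<'E'
from h import *
o=get_obs();print(o["tool_rot"],o["wrist_force"])
E
```

```text
hole [251.14507925 212.75863497] 39.138888888888886
hole [251.0843172 293.70061  ] 23.52777777777778
-29.7 [[-29.7, 23.42, 1.4], [-29.7, -29.52, 1.34]] [-29.7   -3.05   1.37] 52.9363121939193
-30.7 [[-30.7, 23.84, 1.4], [-30.7, -28.72, 1.34]] [-30.7   -2.44   1.37] 52.562701018423425
-31.7 [[-31.7, 24.27, 1.4], [-31.7, -27.92, 1.34]] [-31.7   -1.83   1.37] 52.18908984292754
[612.25855194  30.49398807   2.56409433] [624.22348387 113.25702436 173.93307714]
[ 0.09974127  1.56819916 -0.09974766] [ 0.34680935  0.59069137 -1.24625372]
```

>>> apply_moves([
  [0.2,0,0,0,0,0],
  [0,0,0,0,0,0],
  [0,0,0,0,0,0],
  [0,0,0,0,0,0],
])

```text
time_s: 15.28
tcp_pos: [612.1, 30.5, 0.5]
tool_rot: [0.1, 1.569, -0.1]
wrist_force: [0.6, -0.2, -0.1]
width: 20.3
```

>>> apply_moves([
  [0.15,0,0,0,0,0],
  [0,0,0,0,0,0],
  [0,0,0,0,0,0],
  [0,0,0,0,0,0],
])

```text
time_s: 15.62
tcp_pos: [612.1, 30.5, -1.0]
tool_rot: [0.1, 1.569, -0.1]
wrist_force: [-0.5, 0.3, -0.0]
width: 20.1
```

>>> apply_moves([
  [0.1,0,0,0,0,0],
  [0,0,0,0,0,0],
  [0,0,0,0,0,0],
])

```text
time_s: 15.87
tcp_pos: [612.4, 30.5, -1.4]
tool_rot: [0.1, 1.568, -0.1]
wrist_force: [-1.8, 0.4, 3.8]
width: 20.9
```

>>> apply_moves([
  [0,0,0,0,0,0],
  [0,0,0,0,0,0],
  [0,0,0,0,0,0],
  [0,0,0,0,0,0],
], fingers=35)

```text
time_s: 16.2
tcp_pos: [612.6, 30.4, -1.7]
tool_rot: [0.1, 1.568, -0.1]
wrist_force: [0.2, 0.6, 2.3]
width: 30.0
```

>>> apply_moves([
  [-0.5,0,0,0,0,0],
  [-1.5,0,0,0,0,0],
  [-2.5,0,0,0,0,0],
  [-3,0.5,0,0,0,0],
  [-3,1,0,0,0,0],
  [0,1,0,0,0,0],
  [0,0,0,0,0,0],
])

```text
time_s: 16.78
tcp_pos: [617.0, 56.5, 105.9]
tool_rot: [0.099, 1.563, -0.098]
wrist_force: [0.3, -0.4, -1.0]
width: 30.0
```

Run:
```python
from h import *
o=get_obs();print(o["time_s"],o["tcp_pos"],o["tool_rot"])
c=cam("wrist","c15");crop(c,180,120,330,300,3.3,"c15b")
s=cam("scene");crop(s,190,170,280,260,7,"s15");np.savez("c15.npz",T=c["cam_to_world"])
```

```text
16.7833 [617.00780273  56.53562011 105.85664736] [ 0.09899164  1.56335346 -0.09826252]
```

View pics/c15b.png

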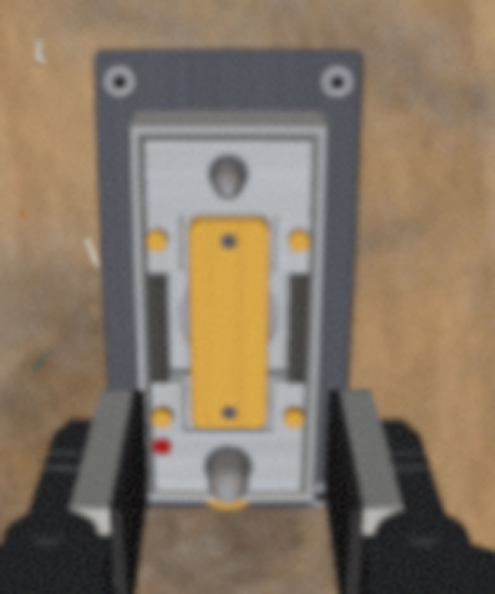

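View pics/s15.png

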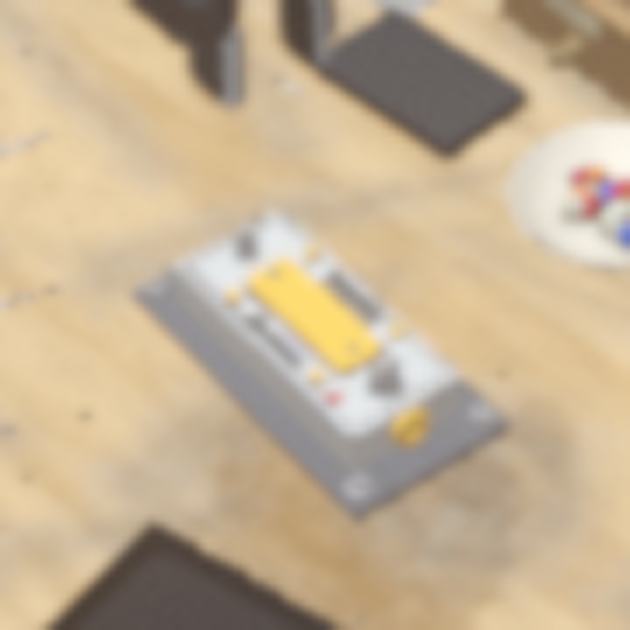

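Run:
```python
from h import *
c=cam("wrist");c["cam_to_world"]=np.load("c15.npz")["T"]
q=lambda L:(np.array(L)+.5)/3.3-.5+[180,120]
P=onz(c,q([[157,241],[299,241],[162,417],[294,417]]),30);H=onz(c,q([[228.5,241],[228.5,412]]),29)
print(P.round(1).tolist(),P.mean(0));print(H.round(1),H.mean(0),np.linalg.norm(H[0]-H[1]))
a=P[:2].mean(0)-P[2:].mean(0);b=H[0]-H[1];print(np.arctan2(a[1],a[0]),np.arctan2(b[1],b[0]))
k=np.array([np.cos(1.444),np.sin(1.444)]);d=(H.mean(0)-P.mean(0))[:2];print("bar in base x,y",d@k,d@[-k[1],k[0]])
t=cam("top");s=cam("scene")
crop(t,325,195,395,245,10,"tt");crop(s,280,235,350,300,10,"ss")
```

```text
[[597.6, 57.0, 30.0], [635.2, 52.2, 30.0], [590.7, 3.9, 30.0], [628.4, -1.0, 30.0]] [612.98158443  28.02985388  30.        ]
[[616.5  54.3  29. ]
 [609.8   2.6  29. ]] [613.17514046  28.42974451  29.        ] 52.107370849633355
1.4417329996744608 1.4419365170222322
bar in base x,y 0.42115683382783903 -0.14143328711521172
```

View pics/tt.png

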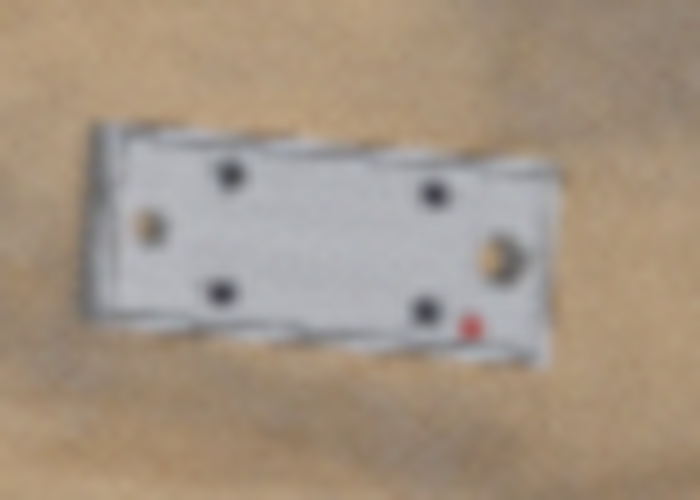

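View pics/ss.png

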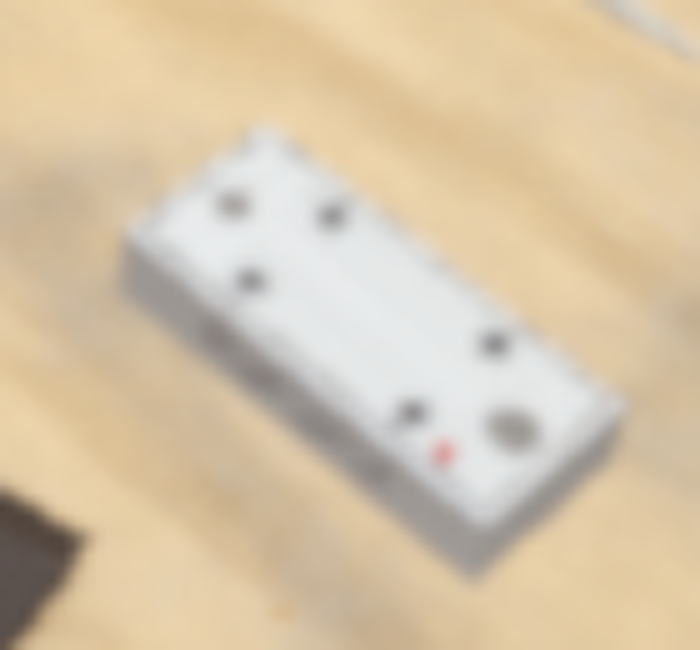

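Run:
```python
from h import *
t=cam("top");s=cam("scene")
A=(np.array([[231,175],[435,194],[222,292],[427,312]])+.5)/10-.5+[325,195]
B=(np.array([[332,215],[495,345],[250,280],[412,411]])+.5)/10-.5+[280,235]
P=[tri(t,a,s,b) for a,b in zip(A,B)];Q=np.array([p[0] for p in P]);print(Q.round(1),Q.mean(0),[round(p[1],1) for p in P])
for c,a in((t,A),(s,B)):
    W=onz(c,a,26);d=W[0]+W[2]-W[1]-W[3];print(W.mean(0),np.degrees(np.arctan2(d[1],d[0])))
o=get_obs();print(o["tcp_pos"])
```

```text
[[ 650.2 -210.7   28. ]
 [ 646.9 -262.9   27.5]
 [ 620.5 -208.7   28. ]
 [ 616.8 -260.6   28.6]] [ 633.60654053 -235.73570245   28.002626  ] [np.float64(0.1), np.float64(0.1), np.float64(0.1), np.float64(0.2)]
[ 633.6023861  -236.34691064   26.        ] 86.1710933686752
[ 634.92920317 -234.95015572   26.        ] 86.11861607021613
[614.32890885  54.92032581 101.36840838]
```

>>> apply_moves([
  [0,0,0,-3.4,0,0],
  [0,-3.27,0.47,0,0,0],
  [0,-3.27,0.47,0,0,0],
  [0,-3.27,0.47,0,0,0],
  [0,-3.27,0.47,0,0,0],
  [0,-3.27,0.47,0,0,0],
  [0,-3.27,0.47,0,0,0],
  [0,-3.27,0.47,0,0,0],
  [0,-3.27,0.47,0,0,0],
  [0,0,0,0,0,0],
  [0,0,0,0,0,0],
], fingers=100)

```text
time_s: 18.05
tcp_pos: [634.6, -210.2, 102.2]
tool_rot: [0.056, 1.571, -0.055]
wrist_force: [0.4, 0.1, -0.2]
width: 85.8
```

Run:
```python
from h import *
o=get_obs();print(o["time_s"],o["tcp_pos"],o["tool_rot"],o["width"])
c=cam("wrist","c16");crop(c,180,120,330,300,3.3,"c16b");np.savez("c16.npz",T=c["cam_to_world"])
```

```text
18.05 [ 634.57070256 -210.21267406  102.17246597] [ 0.05646235  1.57111101 -0.05539019] 85.83968575215589
```

View pics/c16b.png

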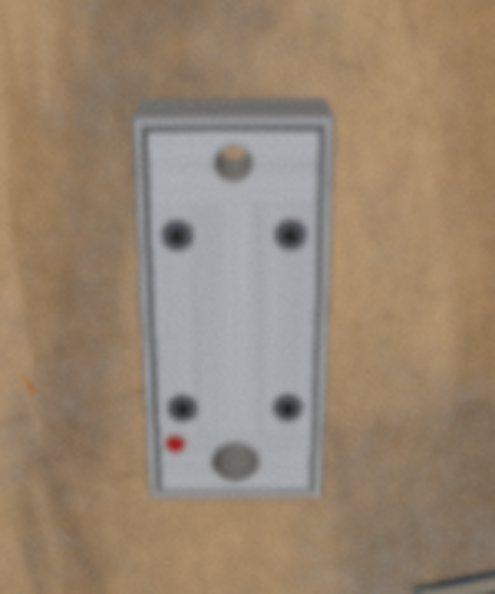

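Run:
```python
from h import *
c=cam("wrist");c["cam_to_world"]=np.load("c16.npz")["T"]
q=lambda L:(np.array(L)+.5)/3.3-.5+[180,120]
for z in(26,28):
    P=onz(c,q([[177,235],[290,235],[182,408],[287,408]]),z);H=onz(c,q([[234,163],[235.5,461]]),z)
    print(P.round(1).tolist(),P.mean(0));print(H.round(1).tolist(),H.mean(0),np.linalg.norm(H[0]-H[1]))
    for b in(H[0]-H[1],P[0]+P[1]-P[2]-P[3]):print(np.degrees(np.arctan2(b[1],b[0])))
    C=onz(c,q([[136,116],[330,116],[153,494],[321,494]]),z);print("corners",C.round(1).tolist(),C.mean(0),np.linalg.norm(C[0]-C[1]),np.linalg.norm(C[0]-C[2]))
# triangulate with scene
s=cam("scene");S=(np.array([[233,205],[512,431]])+.5)/10-.5+[280,235]
for a,b in zip(q([[234,163],[235.5,461]]),S):print(tri(c,a,s,b))
```

```text
[[620.1, -209.7, 26.0], [650.2, -211.8, 26.0], [616.6, -262.0, 26.0], [646.7, -264.1, 26.0]] [ 633.39372491 -236.89704309   26.        ]
[[636.7, -191.0, 26.0], [630.6, -280.9, 26.0]] [ 633.67663158 -235.97772488   26.        ] 90.11716531463802
86.1400563046579
86.16186193838446
corners [[612.4, -176.6, 26.0], [662.3, -180.2, 26.0], [605.0, -291.2, 26.0], [655.5, -294.8, 26.0]] [ 633.79056384 -235.69562327   26.        ] 50.03476271407362 114.78345713783789
[[620.3, -209.0, 28.0], [650.1, -211.1, 28.0], [616.8, -260.9, 28.0], [646.6, -263.0, 28.0]] [ 633.46378032 -236.01034239   28.        ]
[[636.8, -190.5, 28.0], [630.7, -279.7, 28.0]] [ 633.74440169 -235.09845039   28.        ] 89.38920274547924
86.14005630465797
86.16186193838442
corners [[612.6, -176.2, 28.0], [662.1, -179.8, 28.0], [605.3, -289.9, 28.0], [655.4, -293.4, 28.0]] [ 633.8574136  -234.81862759   28.        ] 49.63058406192201 113.85624132869387
(array([ 636.60841897, -190.73485117,   26.62646775]), np.float64(0.3345632992290977))
(array([ 630.42881632, -280.39498152,   26.46888371]), np.float64(0.6402196583034256))
```

>>> apply_moves([
  [0,-1.3,0,-0.2,0,0],
  [0,-1.28,-0.05,0,0,0],
  [3,0,0,0,0,0],
  [3,0,0,0,0,0],
  [3,0,0,0,0,0],
  [2,0,0,0,0,0],
  [1,0,0,0,0,0],
  [0,0,0,0,0,0],
  [0,0,0,0,0,0],
  [0,0,0,0,0,0],
  [0,0,0,0,0,0],
], fingers=90)

```text
time_s: 19.12
tcp_pos: [634.7, -234.9, -14.4]
tool_rot: [0.049, 1.566, -0.052]
wrist_force: [0.1, -0.9, 0.0]
width: 77.2
```

Run:
```python
from h import *
o=get_obs();print(o["time_s"],o["tcp_pos"],o["tool_rot"],o["wrist_force"],o["width"])
c=cam("wrist","c17");crop(c,130,120,370,300,3.3,"c17b");s=cam("scene");crop(s,270,200,360,300,6,"s17")
```

```text
19.1167 [ 634.66971145 -234.91537787  -14.39805994] [ 0.04867863  1.56633133 -0.0518444 ] [ 0.12298808 -0.87554343  0.04318029] 77.24860562689018
```

View pics/c17b.png

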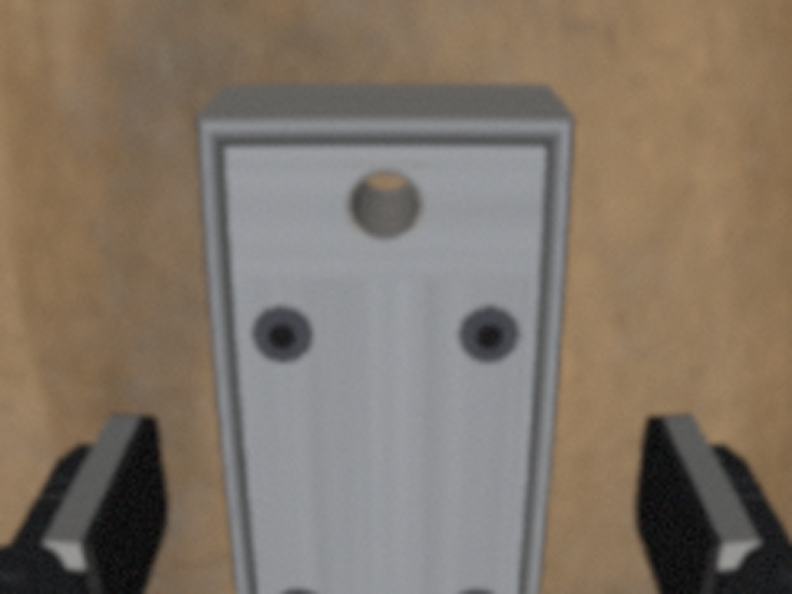

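View pics/s17.png

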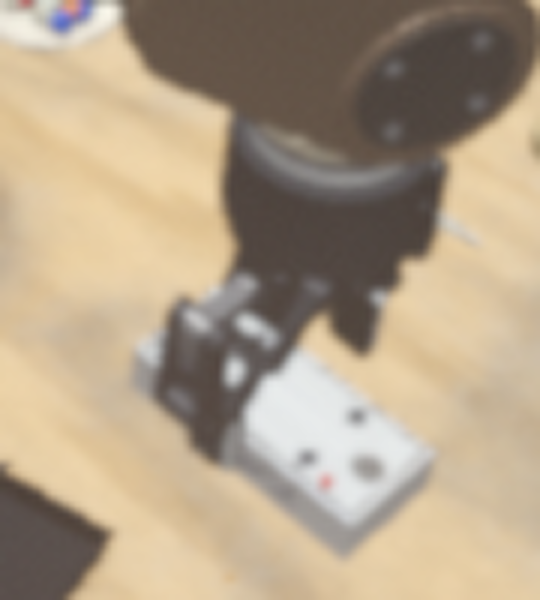

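>>> apply_moves([
  [0.4,0,0,0,0,0],
  [0.4,0,0,0,0,0],
  [0,0,0,0,0,0],
  [0,0,0,0,0,0],
  [0,0,0,0,0,0],
  [0,0,0,0,0,0],
  [0,0,0,0,0,0],
  [0,0,0,0,0,0],
], fingers=72)

```text
time_s: 19.88
tcp_pos: [633.1, -234.0, -24.8]
tool_rot: [0.05, 1.57, -0.051]
wrist_force: [-0.1, -0.4, 0.3]
width: 61.3
```

Run:
```python
from h import *
o=get_obs();print(o["time_s"],o["tcp_pos"],o["tool_rot"],o["wrist_force"],o["width"])
c=cam("wrist");crop(c,130,120,370,300,3.3,"c18b")
```

```text
19.8833 [ 633.06853239 -233.99213249  -24.84814401] [ 0.05030103  1.56998129 -0.05050661] [-0.09850173 -0.3504926   0.30038883] 61.28959341351438
```

View pics/c18b.png

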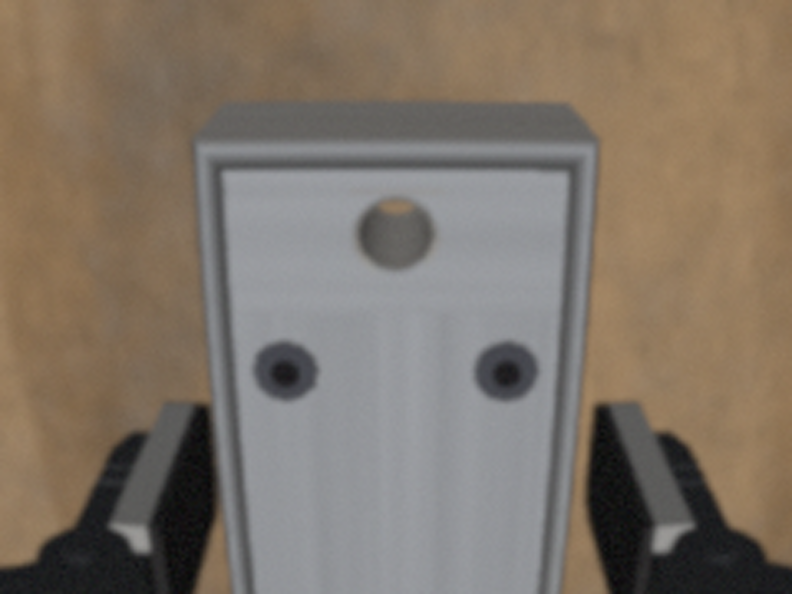

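>>> apply_moves([
  [0,0,0,0,0,0],
  [0,0,0,0,0,0],
  [0,0,0,0,0,0],
  [0,0,0,0,0,0],
  [0,0,0,0,0,0],
  [0,0,0,0,0,0],
  [0,0,0,0,0,0],
], fingers=40, force=80)

```text
time_s: 20.52
tcp_pos: [633.3, -234.2, -24.4]
tool_rot: [0.05, 1.569, -0.051]
wrist_force: [1.5, -0.5, 4.1]
width: 49.9
```

>>> apply_moves([
  [-1,0,0,0,0,0],
  [-2,0,0,0,0,0],
  [-3,0,0,0,0,0],
  [-3,0,0,0,0,0],
  [-2,0,0,0,0,0],
  [0,0,0,0,0,0],
  [0,0,0,0,0,0],
  [0,0,0,0,0,0],
  [0,0,0,0,0,0],
])

```text
time_s: 21.27
tcp_pos: [630.7, -232.8, 81.2]
tool_rot: [0.053, 1.576, -0.048]
wrist_force: [-0.3, -0.2, -4.3]
width: 50.4
```

Run:
```python
from h import *
o=get_obs();print(o["time_s"],o["tcp_pos"],o["tool_rot"],o["wrist_force"],o["width"])
c=cam("wrist","c19");crop(c,150,150,350,330,3.3,"c19b");np.savez("c19.npz",T=c["cam_to_world"]);s=cam("scene");crop(s,270,180,360,280,6,"s19")
```

```text
21.2667 [ 630.70104115 -232.76656757   81.21118615] [ 0.05279752  1.57596445 -0.048179  ] [-0.34792842 -0.24672607 -4.30731108] 50.39496997134142
```

View pics/c19b.png

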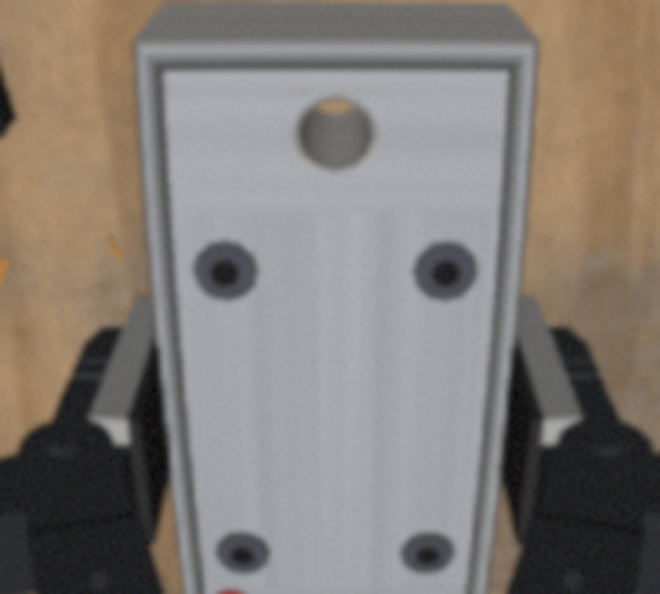

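View pics/s19.png

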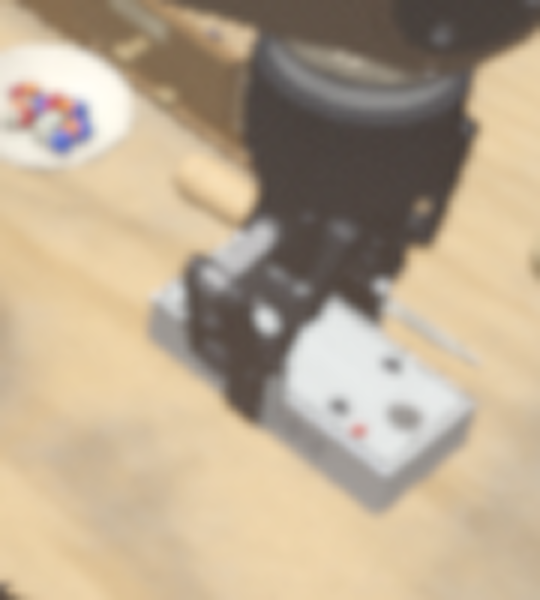

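Run:
```python
from h import *
c=cam("wrist");X=np.load("X.npy");ct=dict(c);ct["cam_to_world"]=X
q=lambda L:(np.array(L)+.5)/3.3-.5+[150,150]
L=q([[225.5,270.5],[445,270.5],[243,553],[428,553],[335,134]])
oo,v=ray(ct,L)
for d in(-49,-50,-50.6,-51.5):
    P=oo+v*((d-oo[0])/v[:,0])[:,None]
    print(d,P[:,1:].round(2).tolist(),"w",P[1,2]-P[0,2],P[3,2]-P[2,2],"len",P[0,1]-P[2,1],"bolt mean",P[:4].mean(0)[1:])
print(get_obs()["tcp_pos"],get_obs()["tool_rot"])
# reference c16
c["cam_to_world"]=np.load("c16.npz")["T"]
```

```text
-49 [[22.1, -13.9], [22.09, 16.77], [-31.34, -13.93], [-31.36, 16.87], [42.21, 1.41]] w 30.67039402128022 30.80261814492231 len 53.43982377255625 bolt mean [-4.62880148  1.45490853]
-50 [[22.6, -13.77], [22.59, 16.65], [-30.4, -13.81], [-30.42, 16.75], [42.55, 1.41]] w 30.41979484211998 30.550938599568312 len 53.00318197517411 bolt mean [-3.90865951  1.45456509]
-50.6 [[22.9, -13.7], [22.89, 16.57], [-29.84, -13.73], [-29.86, 16.67], [42.75, 1.41]] w 30.269435334623836 30.399930872355906 len 52.74119689674481 bolt mean [-3.47657433  1.45435903]
-51.5 [[23.35, -13.58], [23.34, 16.46], [-29.0, -13.62], [-29.01, 16.56], [43.06, 1.41]] w 30.04389607337962 30.173419281537306 len 52.348219279100874 bolt mean [-2.82844656  1.45404994]
[ 631.71005673 -233.30720833   82.56312963] [ 0.05191553  1.57373919 -0.04905659]
```

>>> apply_moves([
  [0,0,0,3.6,0,0],
  [0,1.5,-0.3,0,0,0],
  [0,3,-0.63,0,0,0],
  [0,3.3,-0.69,0,0,0],
  [0,3.3,-0.69,0,0,0],
  [0,3.3,-0.69,0,0,0],
  [0,3.3,-0.69,0,0,0],
  [0,3.3,-0.69,0,0,0],
  [0,3,-0.63,0,0,0],
  [0,1.95,-0.41,0,0,0],
  [0,0,0,0,0,0],
  [0,0,0,0,0,0],
])

```text
time_s: 22.42
tcp_pos: [611.3, 32.1, 84.5]
tool_rot: [0.097, 1.57, -0.097]
wrist_force: [0.1, 0.4, -3.5]
width: 50.6
```

>>> apply_moves([
  [0.5,0,0,0,0,0],
  [1.5,0,0,0,0,0],
  [1.5,0,0,0,0,0],
  [0.5,0,0,0,0,0],
  [0,0,0,0,0,0],
  [0,0,0,0,0,0],
  [0,0,0,0,0,0],
  [0,0,0,0,0,0],
  [0,0,0,0,0,0],
  [0,0,0,0,0,0],
  [0,0,0,0,0,0],
])

```text
time_s: 23.33
tcp_pos: [612.3, 30.3, 45.5]
tool_rot: [0.1, 1.568, -0.1]
wrist_force: [0.1, 0.7, -2.9]
width: 50.6
```

Run:
```python
from h import *
o=get_obs();print(o["time_s"],o["tcp_pos"],o["tool_rot"],o["wrist_force"],o["width"])
c=cam("wrist","c20");crop(c,150,110,350,330,2.7,"c20b");s=cam("scene");crop(s,190,160,290,260,7,"s20")
```

```text
23.3333 [612.3382287   30.34659745  45.53307354] [ 0.09962184  1.56767369 -0.09969126] [ 0.06568983  0.65968915 -2.92262621] 50.63679592707378
```

View pics/c20b.png

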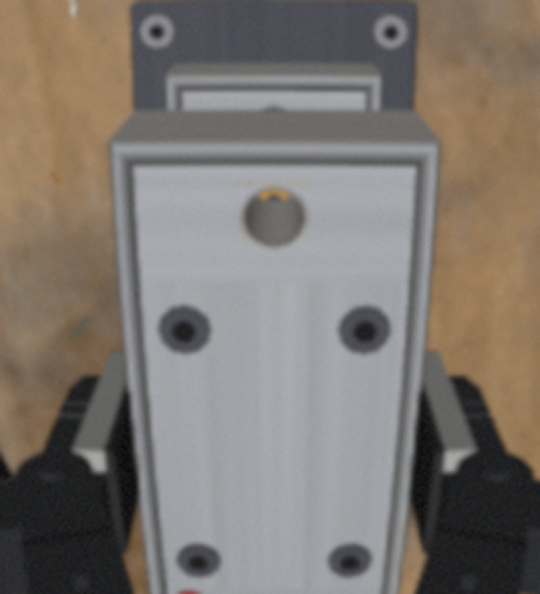

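View pics/s20.png

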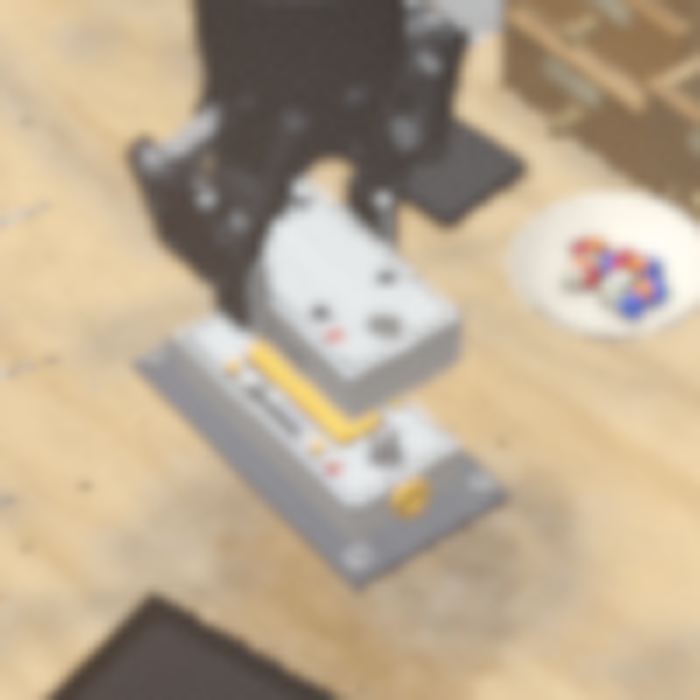

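>>> apply_moves([
  [0.5,0,0,0,0,0],
  [1,0,0,0,0,0],
  [0.7,0,0,0,0,0],
  [0.2,0,0,0,0,0],
  [0,0,0,0,0,0],
  [0,0,0,0,0,0],
  [0,0,0,0,0,0],
  [0,0,0,0,0,0],
  [0,0,0,0,0,0],
  [0,0,0,0,0,0],
  [0,0,0,0,0,0],
  [0,0,0,0,0,0],
])

```text
time_s: 24.43
tcp_pos: [612.2, 30.3, 21.2]
tool_rot: [0.1, 1.568, -0.1]
wrist_force: [0.5, -0.0, -4.2]
width: 50.5
```

Run:
```python
from h import *
o=get_obs();print(o["time_s"],o["tcp_pos"],o["tool_rot"],o["wrist_force"],o["width"])
c=cam("wrist","c21");crop(c,150,110,350,330,2.7,"c21b");s=cam("scene");crop(s,190,160,290,260,7,"s21")
```

```text
24.4333 [612.15578022  30.31074736  21.19043935] [ 0.099737    1.56821576 -0.09977578] [ 0.51115065 -0.01670747 -4.18886988] 50.518479354066635
```

View pics/c21b.png

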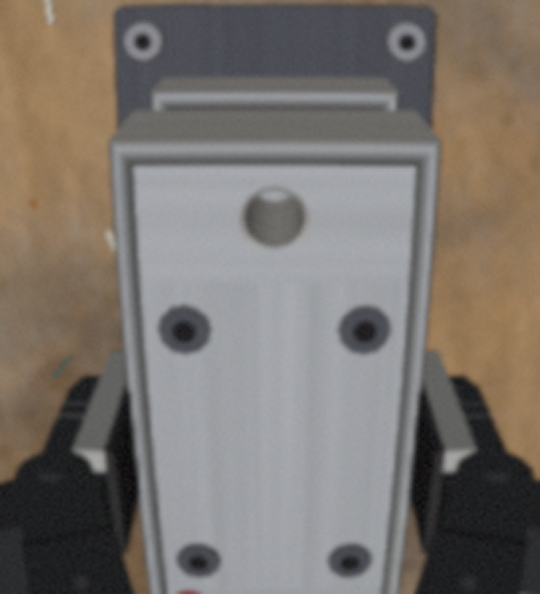

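View pics/s21.png

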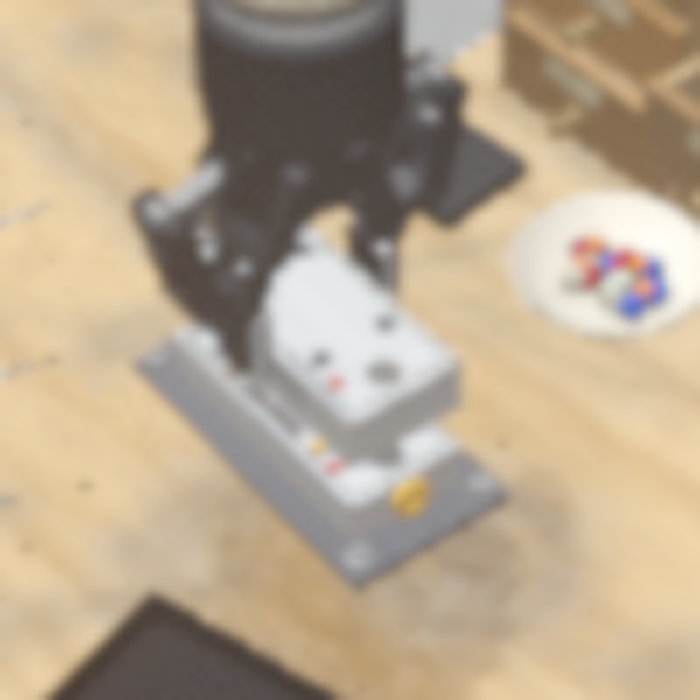

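>>> apply_moves([
  [0.25,0,0,0,0,0],
  [0.25,0,0,0,0,0],
  [0,0,0,0,0,0],
  [0,0,0,0,0,0],
  [0,0,0,0,0,0],
])

```text
time_s: 24.95
tcp_pos: [612.0, 30.3, 15.8]
tool_rot: [0.1, 1.569, -0.1]
wrist_force: [0.0, -0.1, -4.4]
width: 50.4
```

>>> apply_moves([
  [0.2,0,0,0,0,0],
  [0.2,0,0,0,0,0],
  [0,0,0,0,0,0],
  [0,0,0,0,0,0],
  [0,0,0,0,0,0],
])

```text
time_s: 25.37
tcp_pos: [612.0, 30.3, 12.0]
tool_rot: [0.1, 1.569, -0.1]
wrist_force: [1.0, -1.2, -4.4]
width: 50.6
```

>>> apply_moves([
  [0.2,0,0,0,0,0],
  [0.2,0,0,0,0,0],
  [0,0,0,0,0,0],
  [0,0,0,0,0,0],
  [0,0,0,0,0,0],
])

```text
time_s: 25.78
tcp_pos: [612.0, 30.4, 7.9]
tool_rot: [0.1, 1.569, -0.1]
wrist_force: [0.6, 0.1, -4.6]
width: 50.5
```

>>> apply_moves([
  [0.15,0,0,0,0,0],
  [0.15,0,0,0,0,0],
  [0,0,0,0,0,0],
  [0,0,0,0,0,0],
  [0,0,0,0,0,0],
])

```text
time_s: 26.2
tcp_pos: [612.4, 30.3, 5.6]
tool_rot: [0.1, 1.568, -0.1]
wrist_force: [-0.6, 0.8, -0.2]
width: 50.4
```

Run:
```python
from h import *
o=get_obs();print(o["time_s"],o["tcp_pos"],o["tool_rot"],o["wrist_force"],o["wrist_torque"],o["width"])
c=cam("wrist","c22");crop(c,150,110,350,330,2.7,"c22b");s=cam("scene");crop(s,190,160,290,260,7,"s22")
```

```text
26.2 [612.41545331  30.30789486   5.58467765] [ 0.09967189  1.56785136 -0.09972793] [-0.56958765  0.8312181  -0.24247607] [-0.01160937  0.1374655   0.00232493] 50.37429021143654
```

View pics/s22.png

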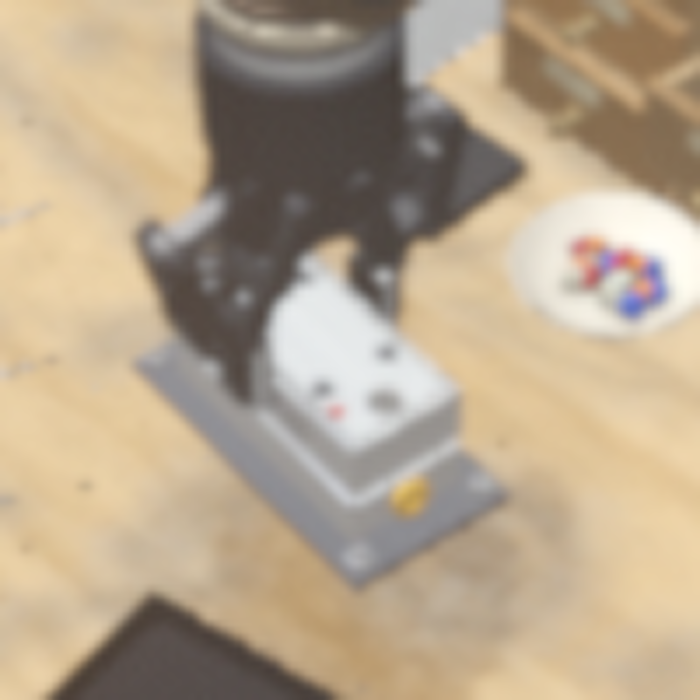

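>>> apply_moves([
  [0.15,0,0,0,0,0],
  [0.15,0,0,0,0,0],
  [0,0,0,0,0,0],
  [0,0,0,0,0,0],
  [0,0,0,0,0,0],
], force=120)

```text
time_s: 26.72
tcp_pos: [612.5, 30.3, 2.6]
tool_rot: [0.1, 1.568, -0.1]
wrist_force: [-2.9, -0.8, 4.7]
width: 49.6
```

>>> apply_moves([
  [0.1,0,0,0,0,0],
  [0.1,0,0,0,0,0],
  [0,0,0,0,0,0],
  [0,0,0,0,0,0],
  [0,0,0,0,0,0],
])

```text
time_s: 27.13
tcp_pos: [612.5, 30.3, 1.8]
tool_rot: [0.1, 1.569, -0.1]
wrist_force: [-5.6, -0.2, 11.5]
width: 49.3
```

>>> apply_moves([
  [0.1,0,-0.03,0,0,0],
  [0.1,0,0,0,0,0],
  [0,0,0,0,0,0],
  [0,0,0,0,0,0],
  [0,0,0,0,0,0],
])

```text
time_s: 27.55
tcp_pos: [612.5, 30.3, 1.8]
tool_rot: [0.099, 1.569, -0.1]
wrist_force: [-10.3, -0.6, 20.1]
width: 49.9
```

Run:
```python
from h import *
o=get_obs();print(o["time_s"],o["tcp_pos"],o["tool_rot"],o["wrist_force"],o["wrist_torque"],o["width"])
c=cam("wrist","c23");crop(c,150,110,350,330,2.7,"c23b");s=cam("scene");crop(s,190,160,290,260,7,"s23")
```

```text
27.55 [612.48796797  30.27075583   1.78246293] [ 0.09939588  1.56889699 -0.09983016] [-10.28487052  -0.55738523  20.06321919] [ 0.08455852  1.64935996 -0.05835045] 49.851989096446836
```

View pics/s23.png

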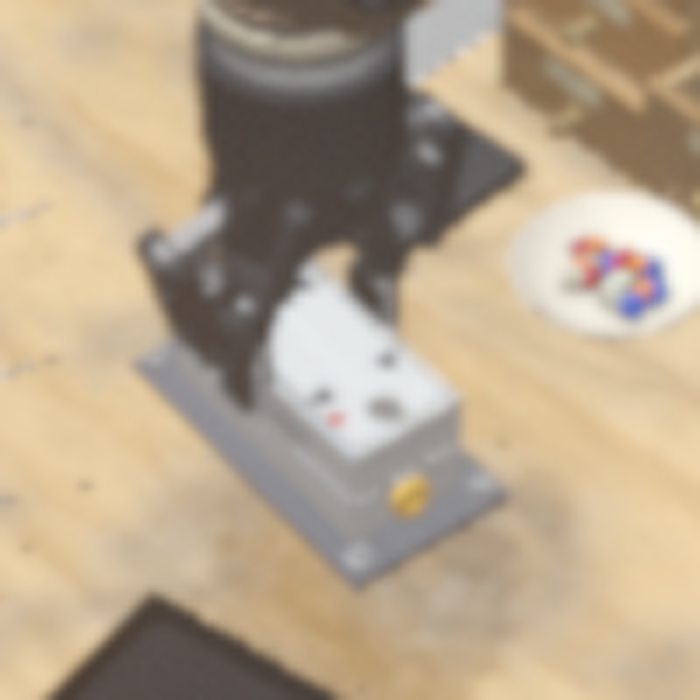

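View pics/c23b.png

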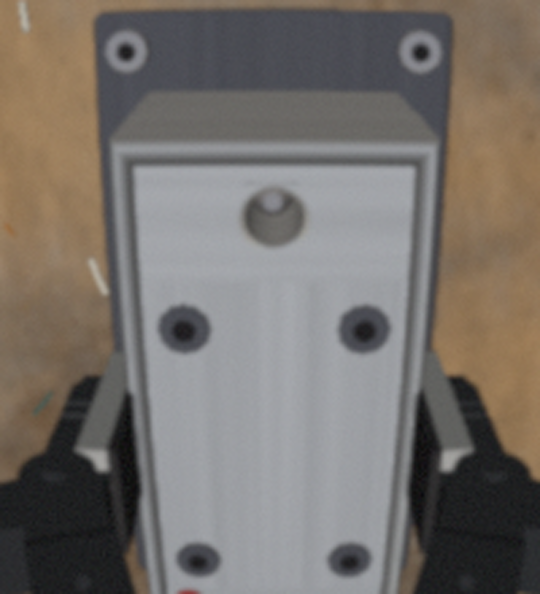

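>>> apply_moves([
  [0.05,0,-0.08,0,0,0],
  [0,0,0,0,0,0],
  [0,0,0,0,0,0],
  [0,0,0,0,0,0],
  [0,0,0,0,0,0],
  [0,0,0,0,0,0],
])

```text
time_s: 28.15
tcp_pos: [612.5, 30.3, 1.8]
tool_rot: [0.099, 1.567, -0.1]
wrist_force: [-8.2, 0.7, 18.6]
width: 49.3
```

>>> apply_moves([
  [0,0,0,0,0,0],
  [0,0,0,0,0,0],
  [0,0,0,0,0,0],
  [0,0,0,0,0,0],
  [0,0,0,0,0,0],
  [0,0,0,0,0,0],
])

```text
time_s: 28.65
tcp_pos: [612.5, 30.3, 1.8]
tool_rot: [0.099, 1.567, -0.1]
wrist_force: [-7.0, 0.8, 19.1]
width: 49.8
```

>>> apply_moves([
  [0.1,0,-0.1,0,0,0],
  [0.1,0,0,0,0,0],
  [0,0,0,0,0,0],
  [0,0,0,0,0,0],
  [0,0,0,0,0,0],
  [0,0,0,0,0,0],
  [0,0,0,0,0,0],
])

```text
time_s: 29.23
tcp_pos: [612.5, 30.3, 1.7]
tool_rot: [0.099, 1.566, -0.1]
wrist_force: [-9.8, 0.8, 26.9]
width: 49.6
```

Run:
```python
from h import *
o=get_obs();print(o["time_s"],o["tcp_pos"],o["tool_rot"],o["wrist_force"],o["wrist_torque"],o["width"])
X=np.load("X.npy");c=cam("wrist","c24");crop(c,150,110,350,330,2.7,"c24b")
s=cam("scene","s24f");crop(s,205,180,275,250,10,"s24")
```

```text
29.2333 [612.52251587  30.27904019   1.74972741] [ 0.09918343  1.56587582 -0.09989709] [-9.7764711   0.77193149 26.94536607] [ 0.16778573  2.14794873 -0.05279915] 49.60204020369653
```

View pics/s24.png

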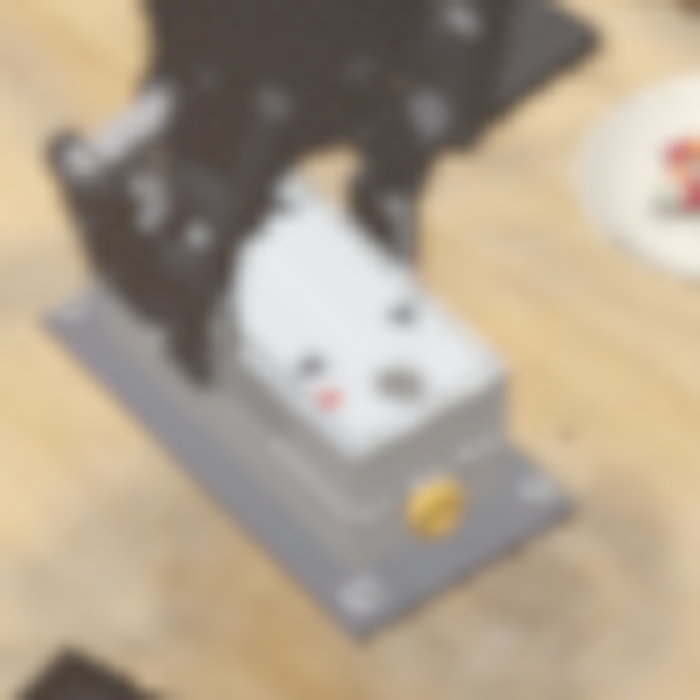

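View pics/c24b.png

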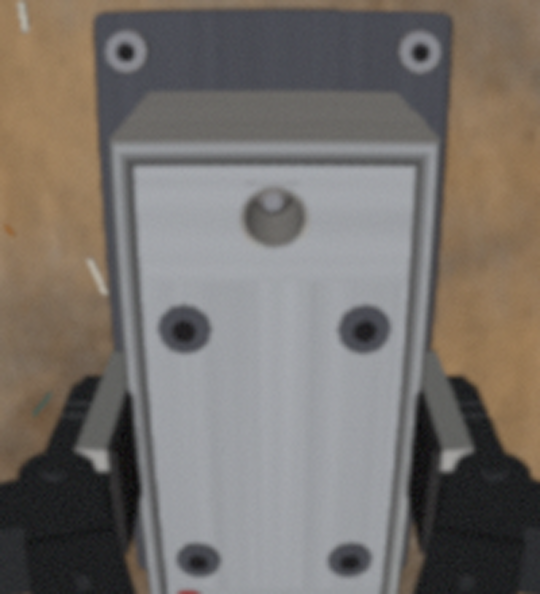

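Run:
```python
from h import *
o=get_obs();c=cam("wrist");s=cam("scene")
q=lambda L:(np.array(L)+.5)/2.7-.5+[150,110]
L=q([[185,330],[364,330],[198.5,560],[349.5,560],[274,217]])
for z in(51,52,53.2):
    P=onz(c,L,z);d=P[0]+P[1]-P[2]-P[3];print(z,P.round(1).tolist(),"bolts",P[:4].mean(0).round(2),np.linalg.norm(P[0]-P[1]),np.linalg.norm(P[2]-P[3]),np.linalg.norm(d)/2,"yaw",np.degrees(np.arctan2(d[1],d[0])))
k=np.array([np.cos(np.radians(82.7)),np.sin(np.radians(82.7))])
print("expected thin hole",np.array([613.2,28.1])+45*k,"thick",np.array([613.2,28.1])-45*k)
S=(np.array([[402,383],[313,365],[403,313]])+.5)/10-.5+[205,180]
print(onz(s,S,52).round(1)); print(tri(c,L[2],s,S[1]),tri(c,L[3],s,S[2]))
print(o["wrist_force"])
```

```text
51 [[601.6, 54.1, 51.0], [631.9, 50.1, 51.0], [594.7, 1.4, 51.0], [625.1, -2.5, 51.0], [619.2, 72.3, 51.0]] bolts [613.31  25.77  51.  ] 30.52331578653864 30.661468565247322 53.10054877268528 yaw 82.62472757782565
52 [[601.8, 54.5, 52.0], [631.8, 50.7, 52.0], [594.9, 2.3, 52.0], [625.1, -1.6, 52.0], [619.2, 72.6, 52.0]] bolts [613.39  26.48  52.  ] 30.273400442968953 30.41042207002302 52.665778121191416 yaw 82.62472757782564
53.2 [[602.0, 55.1, 53.2], [631.7, 51.3, 53.2], [595.2, 3.4, 53.2], [625.1, -0.5, 53.2], [619.3, 73.0, 53.2]] bolts [613.5   27.34  53.2 ] 29.973502030685214 30.10916627575379 52.14405333939878 yaw 82.62472757782554
expected thin hole [618.91790739  72.73524992] thick [607.48209261 -16.53524992]
[[608.6 -15.5  52. ]
 [596.9   5.8  52. ]
 [627.    2.4  52. ]]
(array([595.46619336,   4.27802512,  54.13657433]), np.float64(0.037910757062319084)) (array([625.16651366,   0.6583021 ,  54.46151932]), np.float64(0.2192188309254587))
[-8.60355234  0.49871409 26.9224355 ]
```

```bash
python3 -c "
from rig import *
print(finish_job());o=get_obs();print(o['time_s'],o['wrist_force'],o['tcp_pos'])"
```

```text
the job is handed in; nothing more can be done
None
the job is handed in; nothing more can be done
```

I handed the job in with the mould closed on the core and the gripper still holding the upper half down. `finish_job()` gave no verdict, so I don't know how it was judged.

**What I did:** I picked the brass bar, not the grey look-alike, and laid it in its seat. Then I set the upper half over both dowels, thick dowel in the large hole, and pressed it shut. The whole job took about 29 s of the 61 s allowed.

**Last checks:**
- **Core bar:** after release it lay 0.4 mm and 0.1 mm off centre, with no measurable turn.
- **Upper half position:** the thin hole was within about 0.3 mm of where it should be, the turn was within about 0.1°, and the tool was about 0.3° off vertical.
- **Closure:** the upper half went down about 4 mm from the spring tips, then stopped hard. Adding 8 N moved it less than 0.1 mm. The pictures show no gap on the sides they cover, and the top face measures about 52 mm high, as it should.
- **Press:** the wrist reads about 27 N upward, which I estimate leaves about 20 N between the faces after the springs. Grip is set to 120 N.
- **Bystanders:** the dish and pad look unmoved in the last pictures I viewed. I did not check the file again at the end.

**What disagreed:**
- **Fingertips:** they sat about 27 mm behind the stated TCP, and the grip centre was about 1.4 mm to one side. I found this by looking and by touch and worked with the measured values.
- **Gripped widths:** they read about 1.3–2.5 mm under the true sizes.
- **Sideways force:** about 9 N remained at the end, and two small nudges did not remove it.
- **Bolt heads:** their triangulated height came out about 2 mm high, the same bias they showed on the bench.

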